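Load the algae filter stack

TASK

Fill the round well in the grey filter table with the three white rings that lie on the table: first the plain tall ring, then the thin perforated strainer ring, then the ring with the raised neck on top, neck up, each flat and fully home before the next goes in. Slide the rings over the table top into the well rather than lifting them, and leave everything else where it is.

Things in the scene. Friction and masses are not known exactly. Their poses are not given: they have to be found in the camera images.
- filter_table: fixed grey plastic slab, 300 (its x) by 500 (its y) by 70 mm high, smooth flat top with no rim; origin at the centre of its underside on the bench, z up. The well opens in its top 60 mm towards +x of its centre. A ring slid over the well stays level until its centre is about 14 mm from the well's axis, then dips leading edge first.
- bore_floor (a point): centre of the floor of the well: a blind round bore, 100 mm diameter, 32 mm deep, 3 mm chamfer at the mouth (level with the table top); axes as the filter table's. In the full stack the strainer's underside is 16 mm and the necked ring's 24 mm above this point; the necked ring's flange is then flush with the table top.
- tall_ring: Plain white plastic ring, 96 mm outside diameter, 64 mm hole; origin on its axis in its underside, z up; lies loose and flat on top of the filter table at the start. 16 mm tall, straight sides, 0.08 to 0.17 kg. Goes in first.
- strainer_ring: Thin white plastic ring, 96 mm outside diameter, 64 mm hole; origin on its axis in its underside, z up; lies loose and flat on top of the filter table at the start. 8 mm thick, with a circle of 12 dark small perforations, 0.04 to 0.09 kg. Goes in second.
- necked_ring: Stepped white plastic ring, 96 mm outside diameter, 64 mm hole; origin on its axis in its underside, z up; lies loose and flat on top of the filter table at the start. Flange 96 mm across and 8 mm thick, on it a neck 80 mm across and 12 mm high (20 mm in all), 0.07 to 0.16 kg. Neck up. Goes in last.
- jar: bystander on the filter table: clear jar with blue cap, 48 mm across, 60 mm tall; origin at the centre of its underside.
- brush: bystander on the filter table: brush about 140 mm long, lying along the table's x near its -y edge; origin under its middle.
- spare_flange: bystander on the bench: larger white ring, 132 mm across with a 90 mm hole, 14 mm thick, too big for the well; origin in its underside.
- beaker: bystander on the bench: glass beaker 72 mm across, 95 mm tall; origin at the centre of its underside.
- flask: bystander on the bench: flat clear culture flask, 175 by 85 by 40 mm, blue cap; origin under the middle of its 130 mm body.
- goggles: bystander on the bench: blue goggles, 30 by 152 by 58 mm; origin under their middle.
Mind the look-alikes: they are no part of the job. What is shaped like the strainer_ring but brown or red is not meant. Leave any purple look-alike of the necked_ring alone.

How it is judged:
By the outcome, as a careful person would: the job done as asked, in the order asked, and still so for the second after the job is handed in, with the robot touching nothing.
It also fails if it takes over 64 s, if anything falls off the work surface, if the arm or the gripper's body presses on something with over 40 N, if the wrist force passes 120 N, or if a joint passes its speed limit or range.

ROBOT

A 6-joint arm with a two-finger parallel gripper is mounted at the origin on the work surface. World frame = base frame: x ahead of the robot, y to its left, z up, the work surface at z = 0. Lengths are in m, angles in degrees, forces in N, time in s.
With the tool pointing down it reaches from about 0.3 to 0.75 m from the base axis. Payload 8.5 kg.
Tool frame: the origin (TCP) lies on the centre line of the jaws, within the pads' length; the fingertips stand 14 mm ahead of it and the grasp point (between the pads) lies 5 mm behind it; z points along the fingers, y is the direction in which the jaws open and shut (so a half turn about z gives the same grasp; the last joint's range is limited). The gripper opens to 85 mm and grips with 20 to 120 N. Pads are 22 mm wide; open, the fingers measure 114 mm over their backs; the gripper's body (76 mm by 85 mm) begins 54 mm behind the grasp point. The pads swing forward as they close: fully open they stand 13 mm farther back than shut.
Start: joints at [-80.518, 21.807, 74.336, -0, 83.858, -12.336], TCP at [0.204, -0.511, 0.245] pointing down, gripper open.
Joint ranges: [-178.18, 178.18], [-50.72, 133.34], [12.68, 142.11], [-81.47, 261.47], [9.98, 163.14], [-165.26, 165.26]. Speed limits (degrees/s): [136.94, 136.94, 180, 180, 180, 180].

INTERFACE

Orientations are given as a 3x3 rotation matrix whose columns are the frame's x, y, z axes.
In Python, from rig import env, optics, order, finder gives the robot as it stands.
- The arm moves only by the tool play_rows, never from a script. Its argument "commands" is a list of rows, each an object of numbers: "grip": the closure, from -1 (fully open) to 1 (shut); "x", "y", "z": the shift along the tool's x, y, z in m; "rx", "ry", "rz": the turn, a rotation vector about the tool's x, y, z in rad. A call has 1 to 12 rows; each row shifts and turns the commanded pose from where the row before left it, along the tool's axes as they then stand; what a row does not reach is not made up. A row lasts 1/8 s, in which the tool goes at most 62.5 mm and 10.7 degrees, less where a joint would pass 70% of its speed; a pose out of reach is approached as far as the arm can. A call is refused whole if a number of a shift passes 0.0625 or a number of a turn 0.188, either way. A call with a gripper value outside its range is refused whole. The fingers move at their own pace and stop on an object; "squeeze" is the grip in N (left out, the last holds). Time passes only in rows, so rows that do not move let the fingers close. It gives the time, the measured TCP pose, the force and the opening at its end, in the units of the state.
- env.observe(): the state, without advancing time (a new reading comes with each control period).
- optics.get_image(name): name is "scene" or "top" or "wrist"; returns a dict with "color" (480x640x3 uint8, blue, green, red), "range_z" (480x640 float32, m along the optical axis (not along the pixel's ray), 0 where there is no reading), "fov_y" (degrees; the focal length in pixels is half the picture's height over the tangent of half this angle, whatever the lens; pixels are square), "cx", "cy" (the principal point, pixels), "dist_coeffs" ([k1, k2, p1, p2, k3] as OpenCV has them; the pictures are not rectified), "cam_to_world" (4x4, takes a point from camera to world coordinates). Camera axes: x right, y down, z forward; pixel columns grow to the right and rows downward; lengths in m; the calibration is good to about 2 mm. A picture is of the moment at which its call begins.
- order.close_job(): hands the job in, once; it reports no verdict.
Trained networks look in the newest picture that a camera, given by its name, has taken for a name from the list of things; names that differ only in an ending like _2 or _b are one class to them, and where a whole thing is asked for, a point or a joint stands for the part that bears it (a point fixed in the world has none). Each returns a list of dicts, best first, with "conf" (0 to 1); they miss things now and then, are a little off and sometimes report something else, mostly with a low value. They report only what shows in the picture. A call takes as long as a camera call. They do not tell look-alikes from the thing itself.
- finder.boxes_of(camera, thing): "point" ([x, y, z] in m, in world coordinates, good to about 4 mm: the middle of the surface that is visible of it).
The state is a dict: "time_s": time; "q": joint angles; "qvel": joint speeds; "joint_efforts": joint torques, N m; "position": TCP position; "tool_rot": TCP orientation; "ft_force": force on the tool from outside, world axes, zero at the start; "wrist_torque": the same for the moment, N m; "grip_width": finger opening in m.
Only numpy, scipy, OpenCV 4.12 (cv2) and the standard library are available. Lean on these libraries where they do the work, as an engineer would, in place of code of your own. Each camera call takes 0.05 s, during which the arm holds its last target.

## Working session

There is one attempt and no reset: what is moved stays moved. The work goes in short steps, Python scripts to look and compute and a tool call to move; the robot and the scene stay as the last step left them, time stands still between calls to the robot, and variables do not carry over. Pictures are saved under pics/ and viewed, and the job is handed in when it is done.

Besides the shell and the picture viewer there is one more tool, called as name(argument=value, ...) on one line, values as JSON. play_rows: Moves the arm, as the interface text tells. Its arguments: {"type":"object","properties":{"commands":{"type":"array"},"squeeze":{"type":"number"}},"required":["commands"]}

```bash
ls; mkdir -p pics; python3 - <<'E'
from rig import env, optics, order, finder
import cv2,numpy as np
s=env.observe(); print({k:np.round(v,3).tolist() for k,v in s.items()})
for n in ("scene","top"):
    im=optics.get_image(n); cv2.imwrite(f"pics/{n}0.png",im["color"]); print(n,im["fov_y"],im["cx"],im["cy"],im["dist_coeffs"],np.round(im["cam_to_world"],3).tolist())
    np.savez(f"{n}0.npz",**im)
    for t in ("filter_table","bore_floor","tall_ring","strainer_ring","necked_ring","jar","brush"):
        print(t,[(np.round(d["point"],3).tolist(),round(d["conf"],2)) for d in finder.boxes_of(n,t)])
print(env.observe()["time_s"])
E
```

```text
pics
{'time_s': 0.0, 'q': [-80.519, 21.84, 74.386, 0.0, 83.857, -12.336], 'qvel': [0.004, -0.05, 0.143, 0.033, -0.052, -0.008], 'joint_efforts': [0.003, -44.846, -23.127, -0.0, 0.005, -0.0], 'position': [0.204, -0.51, 0.245], 'tool_rot': [[0.928, 0.372, -0.0], [0.372, -0.928, 0.001], [0.0, -0.001, -1.0]], 'ft_force': [-0.358, 0.275, -0.127], 'wrist_torque': [0.033, 0.043, -0.005], 'grip_width': 0.086}
scene 44.630306250079485 321.1173157483536 235.41054314796133 [0.04497773 0.         0.         0.         0.        ] [[0.419, 0.745, -0.519, 1.212], [0.908, -0.345, 0.237, -0.318], [-0.003, -0.57, -0.821, 1.233], [0.0, 0.0, 0.0, 1.0]]
filter_table [([0.582, -0.003, 0.069], 0.83), ([0.558, -0.137, 0.088], 0.32)]
bore_floor [([0.584, -0.002, 0.069], 0.57), ([0.556, -0.137, 0.087], 0.55)]
tall_ring [([0.562, -0.137, 0.088], 0.67)]
strainer_ring [([0.295, -0.187, 0.005], 0.81), ([0.299, 0.192, 0.008], 0.62)]
necked_ring [([0.603, 0.341, 0.012], 0.88), ([0.571, 0.15, 0.083], 0.7)]
jar [([0.449, 0.215, 0.117], 0.77)]
brush [([0.577, -0.519, 0.038], 0.73), ([0.585, -0.004, 0.073], 0.69)]
top 46.538378875143955 313.1073446943094 243.8195250357029 [-0.16493546  0.          0.          0.          0.        ] [[-0.007, -0.999, 0.034, 0.398], [-1.0, 0.007, 0.001, -0.019], [-0.001, -0.034, -0.999, 1.716], [0.0, 0.0, 0.0, 1.0]]
filter_table [([0.547, 0.021, 0.072], 0.82)]
bore_floor [([0.546, 0.017, 0.07], 0.66)]
tall_ring [([0.552, -0.14, 0.086], 0.96), ([0.46, 0.503, 0.015], 0.18)]
strainer_ring [([0.463, 0.029, 0.079], 0.95), ([0.32, -0.178, 0.009], 0.6), ([0.295, 0.198, 0.006], 0.59)]
necked_ring [([0.592, 0.35, 0.009], 0.9), ([0.566, 0.156, 0.081], 0.77)]
jar [([0.438, 0.21, 0.128], 0.59), ([0.562, 0.152, 0.078], 0.58)]
brush [([0.476, -0.203, 0.089], 0.9)]
0.8
```

View pics/scene0.png

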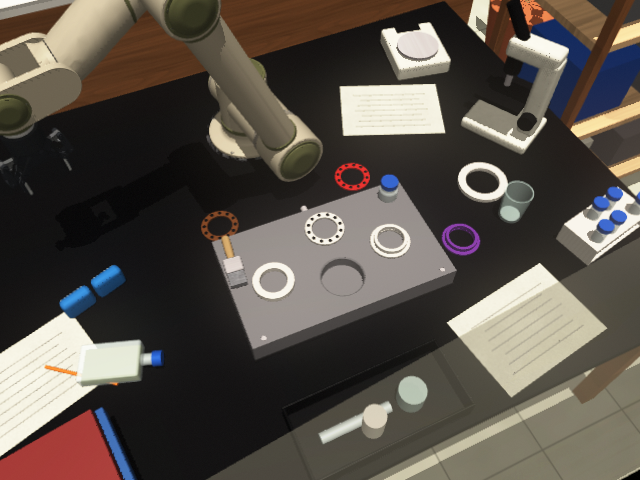

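View pics/top0.png

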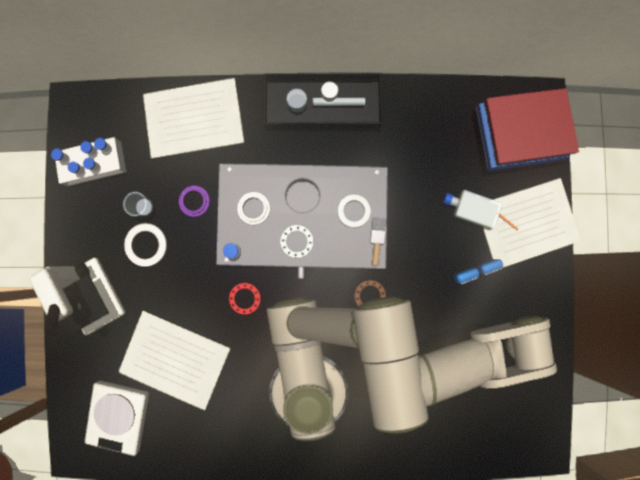

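Look-alikes in the top picture:
- **Tall ring:** white at (353,210). The spare flange at (145,245) on the bench could be mistaken for it.
- **Strainer:** white at (297,241). Red at (244,298) and brown at (370,293) are not meant.
- **Necked ring:** white at (253,208). Purple at (194,201) is to be left alone.
- **Well:** (302,196).

I'll measure these and take a close crop.

```bash
cat > h.py <<'E'
import numpy as np,cv2
from scipy.optimize import least_squares
def K(im):
    f=240/np.tan(np.radians(im["fov_y"]/2)); return np.array([[f,0,float(im["cx"])],[0,f,float(im["cy"])],[0,0,1]])
def toplane(im,uv,z):
    p=cv2.undistortPoints(np.asarray(uv,float).reshape(-1,1,2),K(im),np.asarray(im["dist_coeffs"],float)).reshape(-1,2)
    T=np.asarray(im["cam_to_world"]); d=np.c_[p,np.ones(len(p))]@T[:3,:3].T; o=T[:3,3]
    return (o+d*((z-o[2])/d[:,2])[:,None])[:,:2]
def proj(im,P):
    T=np.linalg.inv(np.asarray(im["cam_to_world"]));P=np.asarray(P,float).reshape(-1,3)
    c=P@T[:3,:3].T+T[:3,3]
    return cv2.projectPoints(c,np.zeros(3),np.zeros(3),K(im),np.asarray(im["dist_coeffs"],float))[0].reshape(-1,2)
def cloud(im):
    h,w=im["range_z"].shape; u,v=np.meshgrid(np.arange(w),np.arange(h))
    p=cv2.undistortPoints(np.stack([u,v],-1).reshape(-1,1,2).astype(float),K(im),np.asarray(im["dist_coeffs"],float)).reshape(h,w,2)
    z=im["range_z"]; c=np.dstack([p*z[...,None],z]); T=np.asarray(im["cam_to_world"])
    return c@T[:3,:3].T+T[:3,3]
def circ(P,w=None):
    A=np.c_[2*P,np.ones(len(P))]; s=np.linalg.lstsq(A,(P**2).sum(1),rcond=None)[0]
    r0=np.sqrt(s[2]+s[0]**2+s[1]**2)
    f=lambda q:np.hypot(P[:,0]-q[0],P[:,1]-q[1])-q[2]
    return least_squares(f,[s[0],s[1],r0],loss="soft_l1",f_scale=.001).x
def ring(im,g,z,val=170,sat=50):
    """outer contour of the white blob nearest g, projected to plane z"""
    hsv=cv2.cvtColor(im["color"],cv2.COLOR_BGR2HSV)
    m=((hsv[...,2]>val)&(hsv[...,1]<sat)).astype(np.uint8)
    cs,_=cv2.findContours(m,cv2.RETR_EXTERNAL,cv2.CHAIN_APPROX_NONE)
    uv=proj(im,[g[0],g[1],z])[0]
    cs=[c for c in cs if cv2.contourArea(c)>100]
    c=min(cs,key=lambda c:np.linalg.norm(c.reshape(-1,2).mean(0)-uv))
    return circ(toplane(im,c.reshape(-1,2),z))
E
python3 - <<'E'
from h import *
G={"tall":((.552,-.14),.086),"strainer":((.463,.03),.078),"neck_flange":((.566,.155),.078)}
for n in ("scene","top"):
    im=dict(np.load(f"{n}0.npz")); C=cloud(im)
    for k,(g,z) in G.items():
        for v in (140,180): print(n,k,v,np.round(ring(im,g,z,v),4))
    # table top depth
    m=(abs(C[...,2]-.07)<.012)&(im["range_z"]>0)&(C[...,0]>.38)&(C[...,0]<.75)&(abs(C[...,1])<.3)
    P=C[m][:,:2].astype(np.float32); print("table z",np.median(C[m][:,2]),cv2.minAreaRect(P))
    for zlim in (.06,):
        b=(C[...,2]<.055)&(im["range_z"]>0)&(np.hypot(C[...,0]-.6,C[...,1]-0)<.075); print("well pts",b.sum(),C[b].mean(0), np.median(C[b][:,2]))
    big=cv2.resize(im["color"][ (150,150)[n=="scene"]:310 if n=="scene" else 280, 200:450],None,fx=3,fy=3,interpolation=cv2.INTER_CUBIC); cv2.imwrite(f"pics/{n}_crop.png",big[:600,:800])
E
```

```text
scene tall 140 [0.5492 0.008  0.2321]
scene tall 180 [ 0.5525 -0.137   0.0473]
scene strainer 140 [0.5446 0.0103 0.2337]
scene strainer 180 [0.4643 0.032  0.0472]
scene neck_flange 140 [0.5446 0.0103 0.2337]
scene neck_flange 180 [0.5631 0.159  0.0473]
table z 0.07054405196702396 ((0.5409854650497437, 0.016560569405555725), (0.5043537020683289, 0.30636855959892273), 88.11380767822266)
well pts 1114 [0.59118268 0.02072434 0.03941575] 0.03875249948750048
top tall 140 [0.5496 0.0154 0.2378]
top tall 180 [ 0.5674 -0.1087  0.0703]
top strainer 140 [0.5503 0.0156 0.239 ]
top strainer 180 [0.4634 0.0318 0.0499]
top neck_flange 140 [0.5503 0.0156 0.239 ]
top neck_flange 180 [0.5743 0.1354 0.0679]
table z 0.07133151245237634 ((0.5390509366989136, 0.01666998863220215), (0.5012416839599609, 0.2997211217880249), 88.2082290649414)
well pts 854 [0.6022063  0.01303245 0.03931684] 0.03917953492823323
```

```bash
sleep 1
```

```text
(no output)
```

View pics/top_crop.png

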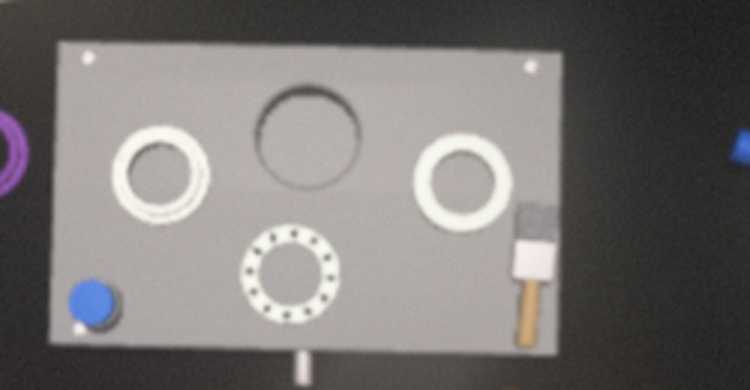

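```bash
python3 - <<'E'
from h import *
for n in ("scene","top"):
    im=dict(np.load(f"{n}0.npz")); C=cloud(im)
    m=(abs(C[...,2]-.07)<.012)&(im["range_z"]>0)&(C[...,0]>.38)&(C[...,0]<.75)&(abs(C[...,1])<.3)
    P=C[m][:,:2].astype(np.float32); r=cv2.minAreaRect(P); print(np.round(cv2.boxPoints(r),4).tolist())
    for v in (190,200,210):
      for k,g,z in (("tall",(.552,-.14),.086),("str",(.464,.032),.078),("neck",(.563,.159),.078)):
        print(n,v,k,np.round(ring(im,g,z,v),4))
    # well rim: grey edges
    c=np.array([.6,.0155]); a=np.linspace(0,2*np.pi,180,endpoint=False); rr=np.linspace(.038,.062,60)
    g=cv2.GaussianBlur(cv2.cvtColor(im["color"],cv2.COLOR_BGR2GRAY),(3,3),0).astype(np.float32)
    for it in range(3):
        E=[]
        for t in a:
            q=np.c_[c[0]+rr*np.cos(t),c[1]+rr*np.sin(t),np.full(60,.0705)]
            uv=proj(im,q).astype(np.float32); L=cv2.remap(g,uv[:,0].reshape(-1,1),uv[:,1].reshape(-1,1),cv2.INTER_LINEAR).ravel()
            d=np.gradient(L); i=d.argmax()
            if d[i]>1: E.append(q[i,:2])
        s=circ(np.array(E)); c=s[:2]
    print("well",len(E),np.round(s,4))
E
```

```text
[[0.37959998846054077, -0.2303999960422516], [0.6858000159263611, -0.24050000309944153], [0.7024000287055969, 0.2635999917984009], [0.3962000012397766, 0.2736000120639801]]
scene 190 tall [ 0.5526 -0.137   0.0471]
scene 190 str [0.4644 0.032  0.0468]
scene 190 neck [0.5635 0.159  0.047 ]
scene 200 tall [ 0.5526 -0.1373  0.0469]
scene 200 str [0.4648 0.0314 0.0463]
scene 200 neck [0.5635 0.1591 0.0469]
scene 210 tall [ 0.5527 -0.1373  0.0466]
scene 210 str [0.4651 0.0314 0.046 ]
scene 210 neck [0.5635 0.159  0.0465]
well 165 [0.6045 0.0125 0.0514]
[[0.3813999891281128, -0.22910000383853912], [0.6809999942779541, -0.23849999904632568], [0.6966999769210815, 0.26249998807907104], [0.3971000015735626, 0.2718999981880188]]
top 190 tall [ 0.5518 -0.1374  0.0481]
top 190 str [0.463  0.0315 0.0483]
top 190 neck [0.5619 0.1587 0.0486]
top 200 tall [ 0.5513 -0.1377  0.0473]
top 200 str [0.463  0.0319 0.0473]
top 200 neck [0.5616 0.159  0.0477]
top 210 tall [ 0.551  -0.1375  0.0465]
top 210 str [0.4656 0.0313 0.0429]
top 210 neck [0.5618 0.1587 0.0471]
well 119 [0.5967 0.0134 0.0536]
```

View pics/scene_crop.png

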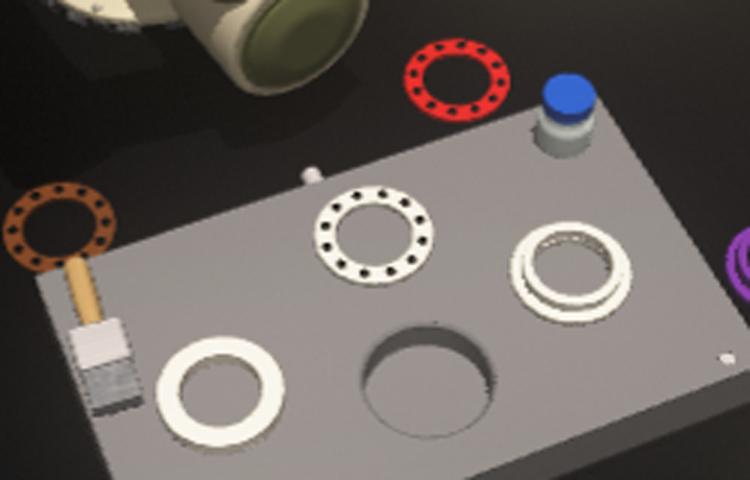

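Crops confirm the choices: plain white ring (top crop 462,182), white perforated ring (290,273) and white necked ring with the neck up (160,174). The well is at (307,137). I'm moving above the tall ring with the fingers part closed, to work from inside its hole.

play_rows(commands=[{"x": 0.0513, "y": -0.0241, "grip": 0.4}, {"x": 0.0513, "y": -0.0241, "grip": 0.4}, {"x": 0.0513, "y": -0.0241, "grip": 0.4}, {"x": 0.0513, "y": -0.0241, "grip": 0.4}, {"x": 0.0513, "y": -0.0241, "grip": 0.4}, {"x": 0.0513, "y": -0.0241, "grip": 0.4}, {"x": 0.0513, "y": -0.0241, "grip": 0.4}, {"x": 0.0513, "y": -0.0241, "grip": 0.4}, {"x": 0.0513, "y": -0.0241, "grip": 0.4}, {"z": 0.04, "grip": 0.4}, {"z": 0.04, "grip": 0.4}, {"grip": 0.4}], squeeze=20)

```text
invalid input at $.commands[0]: expected keys grip, x, y, z, rx, ry, rz
```

```bash
python3 - <<'E'
from h import *
from rig import env, optics
im=optics.get_image("wrist"); np.savez("w1.npz",**im); cv2.imwrite("pics/w1.png",im["color"])
s=env.observe(); print({k:np.round(s[k],4).tolist() for k in ("time_s","position","tool_rot","ft_force","grip_width","q")})
print(np.round(im["cam_to_world"],3).tolist())
C=cloud(im);
for z in (.082,.086): print(ring(im,(.552,-.137),z,190))
E
```

```text
{'time_s': 0.85, 'position': [0.2044, -0.5106, 0.2453], 'tool_rot': [[0.9284, 0.3717, 0.0], [0.3717, -0.9284, 0.0001], [0.0, -0.0001, -1.0]], 'ft_force': [0.1949, -0.0064, -0.0885], 'grip_width': 0.0854, 'q': [-80.5153, 21.8066, 74.337, 0.0007, 83.8595, -12.3359]}
[[0.372, -0.896, -0.241, 0.264], [-0.928, -0.359, -0.096, -0.487], [-0.001, 0.259, -0.966, 0.373], [0.0, 0.0, 0.0, 1.0]]
[2.50729638 0.28747957 2.30720614]
[2.49549016 0.28359247 2.29568213]
```

View pics/w1.png

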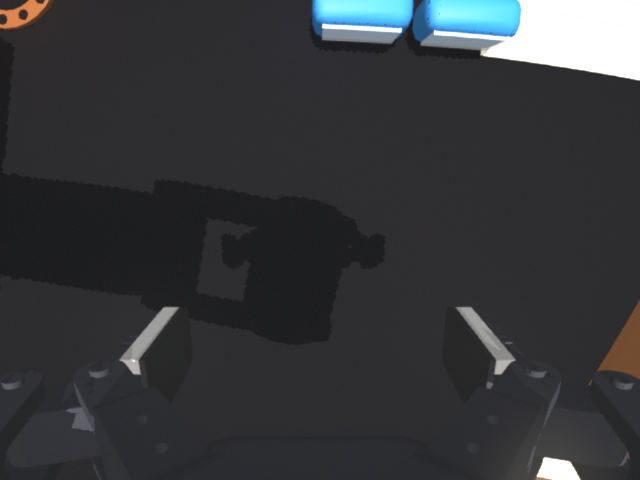

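The wrist picture shows the open fingers at (155,350) and (480,350). The call was refused because every row needs all the keys, so nothing moved.

play_rows(commands=[{"x": 0.0513, "y": -0.0241, "z": 0, "rx": 0, "ry": 0, "rz": 0, "grip": 0.4}, {"x": 0.0513, "y": -0.0241, "z": 0, "rx": 0, "ry": 0, "rz": 0, "grip": 0.4}, {"x": 0.0513, "y": -0.0241, "z": 0, "rx": 0, "ry": 0, "rz": 0, "grip": 0.4}, {"x": 0.0513, "y": -0.0241, "z": 0, "rx": 0, "ry": 0, "rz": 0, "grip": 0.4}, {"x": 0.0513, "y": -0.0241, "z": 0, "rx": 0, "ry": 0, "rz": 0, "grip": 0.4}, {"x": 0.0513, "y": -0.0241, "z": 0, "rx": 0, "ry": 0, "rz": 0, "grip": 0.4}, {"x": 0.0513, "y": -0.0241, "z": 0, "rx": 0, "ry": 0, "rz": 0, "grip": 0.4}, {"x": 0.0513, "y": -0.0241, "z": 0, "rx": 0, "ry": 0, "rz": 0, "grip": 0.4}, {"x": 0.0513, "y": -0.0241, "z": 0, "rx": 0, "ry": 0, "rz": 0, "grip": 0.4}, {"x": 0, "y": 0, "z": 0.04, "rx": 0, "ry": 0, "rz": 0, "grip": 0.4}, {"x": 0, "y": 0, "z": 0.04, "rx": 0, "ry": 0, "rz": 0, "grip": 0.4}, {"x": 0, "y": 0, "z": 0, "rx": 0, "ry": 0, "rz": 0, "grip": 0.4}], squeeze=20)

```text
time_s: 2.35
position: [0.5514, -0.137, 0.1631]
tool_rot: [[0.928, 0.372, -0.005], [0.372, -0.928, 0.003], [-0.004, -0.004, -1.0]]
ft_force: [-0.1, 0.6, 1.7]
grip_width: 0.0252
```

```bash
python3 - <<'E'
from h import *
from rig import env, optics
im=optics.get_image("wrist"); np.savez("w1.npz",**im); cv2.imwrite("pics/w2.png",im["color"])
s=env.observe(); print({k:np.round(s[k],4).tolist() for k in ("time_s","position","tool_rot","ft_force","grip_width","q")})
C=cloud(im);
for z in (.082,.086): print(ring(im,(.552,-.137),z,190))
E
```

```text
{'time_s': 2.4, 'position': [0.5524, -0.1377, 0.1654], 'tool_rot': [[0.9284, 0.3716, -0.0012], [0.3716, -0.9284, 0.0006], [-0.0009, -0.001, -1.0]], 'ft_force': [0.5319, -0.5761, 0.4214], 'grip_width': 0.0258, 'q': [-25.906, 27.6563, 78.5734, 0.0008, 73.8477, 42.2815]}
[ 0.55413492 -0.13845143  0.04412911]
[ 0.55523236 -0.13796761  0.0432727 ]
```

View pics/w2.png

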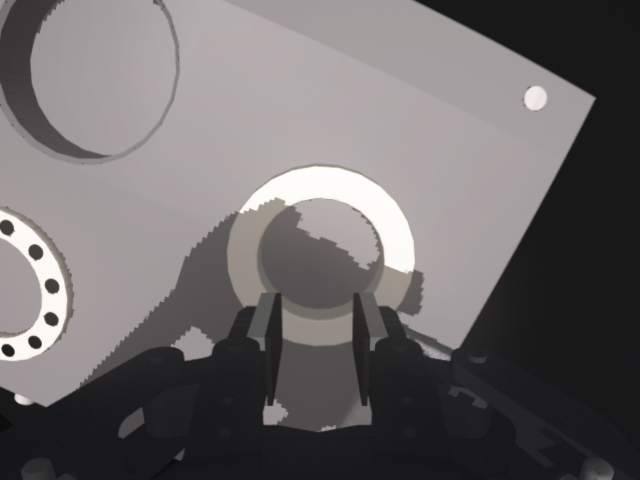

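The tall ring is centred at (321,255), with the fingers on its axis (x about 318). The well shows at the upper left (90,75). Descending into the hole.

play_rows(commands=[{"x": 0, "y": 0, "z": 0.03, "rx": 0, "ry": 0, "rz": 0, "grip": 0.4}, {"x": 0, "y": 0, "z": 0.03, "rx": 0, "ry": 0, "rz": 0, "grip": 0.4}, {"x": 0, "y": 0, "z": 0.015, "rx": 0, "ry": 0, "rz": 0, "grip": 0.4}, {"x": 0, "y": 0, "z": 0, "rx": 0, "ry": 0, "rz": 0, "grip": 0.4}])

```text
time_s: 2.9
position: [0.5528, -0.1379, 0.0909]
tool_rot: [[0.928, 0.371, 0.0], [0.371, -0.928, -0.0], [0.0, 0.0, -1.0]]
ft_force: [0.2, 0.2, 0.3]
grip_width: 0.0256
```

```bash
python3 - <<'E'
from h import *
from rig import env, optics
im=optics.get_image("wrist"); cv2.imwrite("pics/w3.png",im["color"])
s=env.observe(); print({k:np.round(s[k],4).tolist() for k in ("time_s","position","ft_force","grip_width")})
E
```

```text
{'time_s': 2.95, 'position': [0.5531, -0.138, 0.0916], 'ft_force': [-0.4012, -0.2765, 0.1304], 'grip_width': 0.0258}
```

View pics/w3.png

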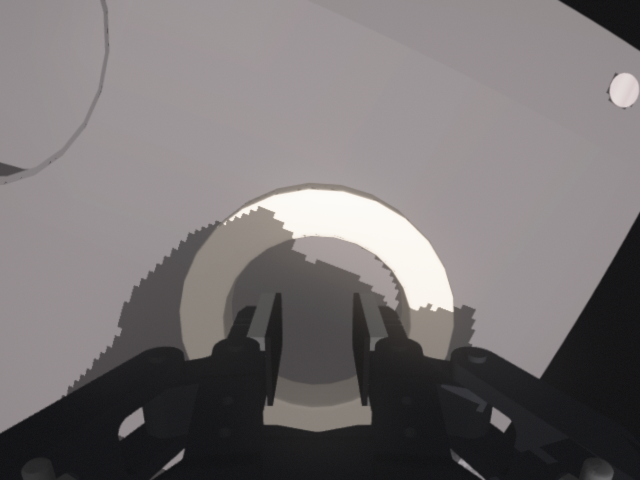

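Fingers are inside the hole, centred at about (318,320). Now I'll open them until they touch the wall, to calibrate the span.

play_rows(commands=[{"x": 0, "y": 0, "z": 0.003, "rx": 0, "ry": 0, "rz": 0, "grip": 0.2}, {"x": 0, "y": 0, "z": 0, "rx": 0, "ry": 0, "rz": 0, "grip": 0.1}, {"x": 0, "y": 0, "z": 0, "rx": 0, "ry": 0, "rz": 0, "grip": 0.05}, {"x": 0, "y": 0, "z": 0, "rx": 0, "ry": 0, "rz": 0, "grip": 0.05}])

```text
time_s: 3.45
position: [0.5526, -0.1377, 0.0877]
tool_rot: [[0.928, 0.372, 0.001], [0.372, -0.928, -0.0], [0.001, 0.001, -1.0]]
ft_force: [-0.4, 0.4, 1.7]
grip_width: 0.0391
```

```bash
python3 - <<'E'
from h import *
from rig import env, optics
im=optics.get_image("wrist"); cv2.imwrite("pics/w4.png",im["color"])
s=env.observe(); print({k:np.round(s[k],4).tolist() for k in ("time_s","position","ft_force","grip_width")})
E
```

```text
{'time_s': 3.5, 'position': [0.5526, -0.1377, 0.0876], 'ft_force': [-1.0522, 0.2789, 2.6161], 'grip_width': 0.0391}
```

View pics/w4.png

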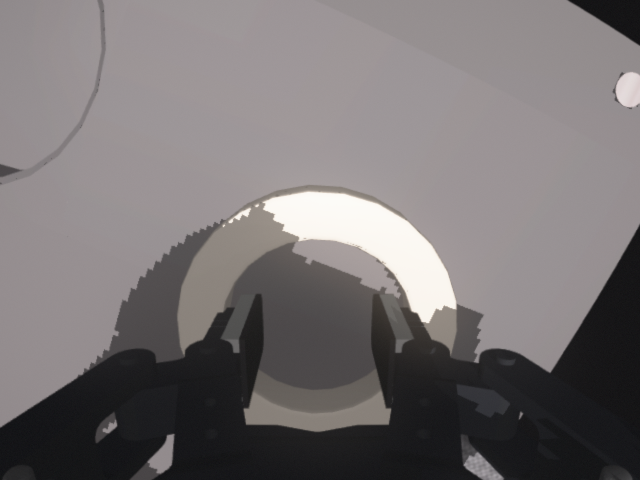

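```bash
cat >> h.py <<'E'
def well(im,c,z=.07,r0=.044,r1=.058,sign=None,thr=2):
    a=np.linspace(0,2*np.pi,240,endpoint=False); rr=np.linspace(r0,r1,80); c=np.array(c,float)
    g=cv2.cvtColor(im["color"],cv2.COLOR_BGR2GRAY).astype(np.float32)
    for it in range(4):
        E=[]
        for t in a:
            q=np.c_[c[0]+rr*np.cos(t),c[1]+rr*np.sin(t),np.full(80,z)]
            uv=proj(im,q).astype(np.float32)
            if uv.min()<2 or uv[:,0].max()>637 or uv[:,1].max()>477: continue
            L=cv2.remap(g,uv[:,0].reshape(-1,1),uv[:,1].reshape(-1,1),cv2.INTER_LINEAR).ravel()
            d=abs(np.gradient(L)); k=np.where(d>thr)[0]
            if len(k): E.append(q[k[-1],:2])   # outermost edge = chamfer edge, r~53
        s=circ(np.array(E)); c=s[:2]
    return s,len(E)
E
python3 - <<'E'
from h import *
im=dict(np.load("w1.npz"))
for t in (1.5,2.5,4): print(well(im,(.6,.014),thr=t))
for t in (1,2):
  im=dict(np.load("top0.npz"));print(well(im,(.6,.014),thr=t)); im=dict(np.load("scene0.npz"));print(well(im,(.6,.014),thr=t))
E
```

```text
(array([0.60013799, 0.0131225 , 0.05327573]), 115)
(array([0.60012893, 0.0129923 , 0.0530133 ]), 115)
(array([0.60064367, 0.01030043, 0.0503732 ]), 116)
(array([0.59936797, 0.01370104, 0.05488665]), 145)
(array([0.6024937 , 0.01407116, 0.05305556]), 231)
(array([0.59891705, 0.01395675, 0.0522154 ]), 95)
(array([0.60341291, 0.01320819, 0.05187829]), 152)
```

play_rows(commands=[{"x": 0.0, "y": 0, "z": 0, "rx": 0, "ry": 0, "rz": 0, "grip": 0.14}, {"x": 0.011, "y": -0.0136, "z": 0, "rx": 0, "ry": 0, "rz": 0, "grip": 0.14}, {"x": 0.011, "y": -0.0136, "z": 0, "rx": 0, "ry": 0, "rz": 0, "grip": 0.14}, {"x": 0.011, "y": -0.0136, "z": 0, "rx": 0, "ry": 0, "rz": 0, "grip": 0.14}, {"x": 0.011, "y": -0.0136, "z": 0, "rx": 0, "ry": 0, "rz": 0, "grip": 0.14}, {"x": 0.011, "y": -0.0136, "z": 0, "rx": 0, "ry": 0, "rz": 0, "grip": 0.14}, {"x": 0.011, "y": -0.0136, "z": 0, "rx": 0, "ry": 0, "rz": 0, "grip": 0.14}, {"x": 0.011, "y": -0.0136, "z": 0, "rx": 0, "ry": 0, "rz": 0, "grip": 0.14}, {"x": 0.011, "y": -0.0136, "z": 0, "rx": 0, "ry": 0, "rz": 0, "grip": 0.14}, {"x": 0, "y": 0, "z": 0, "rx": 0, "ry": 0, "rz": 0, "grip": 0.14}])

```text
time_s: 4.75
position: [0.5938, -0.0022, 0.087]
tool_rot: [[0.928, 0.373, -0.0], [0.373, -0.928, 0.001], [0.0, -0.001, -1.0]]
ft_force: [0.5, 1.4, 1.2]
grip_width: 0.0369
```

The wrist fit of the well (0.600, 0.013) agrees with the other cameras. Checking the ring before it goes over the well.

```bash
python3 - <<'E'
from h import *
from rig import env, optics
im=optics.get_image("wrist"); cv2.imwrite("pics/w5.png",im["color"])
s=env.observe(); print({k:np.round(s[k],4).tolist() for k in ("time_s","position","ft_force","grip_width")})
E
```

```text
{'time_s': 4.8, 'position': [0.5937, -0.0029, 0.087], 'ft_force': [0.5122, 0.7837, 0.7164], 'grip_width': 0.0364}
```

View pics/w5.png

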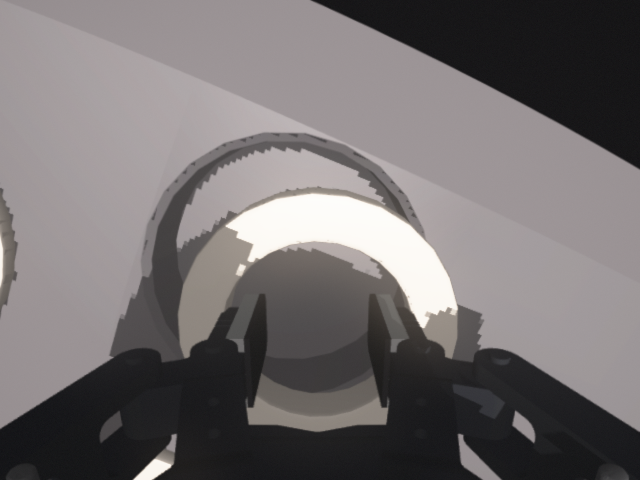

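The ring is level (318,300) just short of the well; the rim shows at (285,145). Going to the axis slowly, then narrowing the fingers to release.

play_rows(commands=[{"x": 0.003, "y": -0.0032, "z": 0, "rx": 0, "ry": 0, "rz": 0, "grip": 0.14}, {"x": 0.003, "y": -0.0032, "z": 0, "rx": 0, "ry": 0, "rz": 0, "grip": 0.14}, {"x": 0.003, "y": -0.0032, "z": 0, "rx": 0, "ry": 0, "rz": 0, "grip": 0.14}, {"x": 0.003, "y": -0.0031, "z": 0, "rx": 0, "ry": 0, "rz": 0, "grip": 0.14}, {"x": 0, "y": 0, "z": 0, "rx": 0, "ry": 0, "rz": 0, "grip": 0.2}, {"x": 0, "y": 0, "z": 0, "rx": 0, "ry": 0, "rz": 0, "grip": 0.4}, {"x": 0, "y": 0, "z": 0, "rx": 0, "ry": 0, "rz": 0, "grip": 0.4}, {"x": 0, "y": 0, "z": 0, "rx": 0, "ry": 0, "rz": 0, "grip": 0.4}])

```text
time_s: 5.8
position: [0.6001, 0.0122, 0.0874]
tool_rot: [[0.928, 0.372, 0.0], [0.372, -0.928, -0.0], [0.0, 0.0, -1.0]]
ft_force: [1.2, -0.1, -0.4]
grip_width: 0.0255
```

```bash
python3 - <<'E'
from h import *
from rig import env, optics
im=optics.get_image("wrist"); cv2.imwrite("pics/w6.png",im["color"]); np.savez("w6.npz",**im)
s=env.observe(); print({k:np.round(s[k],4).tolist() for k in ("time_s","position","ft_force","grip_width")})
E
```

```text
{'time_s': 5.85, 'position': [0.6001, 0.0122, 0.0874], 'ft_force': [0.6028, -0.185, 0.829], 'grip_width': 0.0257}
```

View pics/w6.png

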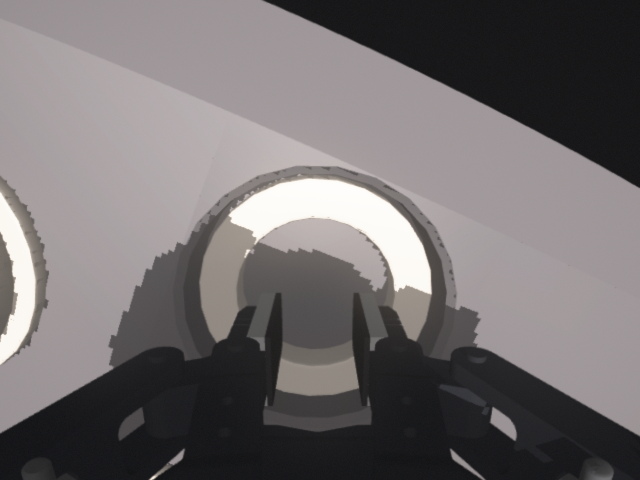

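The ring seems to have dropped in (318,285). I'll check its flatness by depth.

```bash
cat >> h.py <<'E'
def flat(im,c,ztop):
    C=cloud(im); r=np.hypot(C[...,0]-c[0],C[...,1]-c[1]); hsv=cv2.cvtColor(im["color"],cv2.COLOR_BGR2HSV)
    m=(im["range_z"]>0)&(r>.034)&(r<.046)&(abs(C[...,2]-ztop)<.03)&(hsv[...,2]>110)
    P=C[m]; A=np.c_[P[:,0]-c[0],P[:,1]-c[1],np.ones(len(P))]; k=abs(P[:,2]-np.median(P[:,2]))<.006
    s=np.linalg.lstsq(A[k],P[k,2],rcond=None)[0]
    rt=(im["range_z"]>0)&(r>.06)&(r<.075)&(abs(C[...,2]-.07)<.006)
    return "z %.4f tilt(deg) %.2f %.2f n %d table z %.4f"%(s[2],*np.degrees(s[:2]),k.sum(),np.median(C[rt][:,2]))
E
python3 - <<'E'
from h import *
im=dict(np.load("w6.npz")); print(flat(im,(.600,.0133),.054))
from rig import optics
for n in ("top","scene"):
    im=optics.get_image(n); print(n,flat(im,(.600,.0133),.054)); cv2.imwrite(f"pics/{n}7.png",im["color"][130:330,170:430].repeat(3,0).repeat(3,1))
E
```

```text
z 0.0533 tilt(deg) -0.08 0.01 n 13576 table z 0.0692
top z 0.0543 tilt(deg) -1.95 0.63 n 38 table z 0.0701
scene z 0.0545 tilt(deg) 0.69 -0.26 n 301 table z 0.0703
```

```bash
python3 - <<'E'
import cv2
i=cv2.imread("pics/scene7.png"); cv2.imwrite("pics/scene7b.png",i[:600,:780])
E
```

```text
(no output)
```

View pics/scene7b.png

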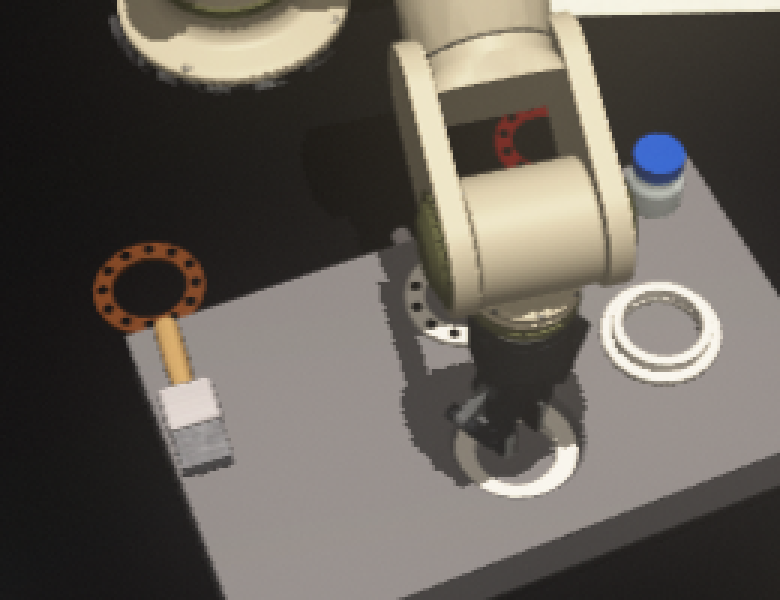

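The tall ring is home: its top is 16 mm below the table top (0.0533 vs 0.0692), with 0.1° tilt. In the scene picture it sits in the well at (517,455). Next, the strainer.

play_rows(commands=[{"x": 0, "y": 0, "z": -0.04, "rx": 0, "ry": 0, "rz": 0, "grip": 0.4}, {"x": -0.01, "y": -0.0058, "z": -0.03, "rx": 0, "ry": 0, "rz": 0, "grip": 0.4}, {"x": -0.0364, "y": -0.021, "z": 0, "rx": 0, "ry": 0, "rz": 0, "grip": 0.4}, {"x": -0.0364, "y": -0.021, "z": 0, "rx": 0, "ry": 0, "rz": 0, "grip": 0.4}, {"x": -0.0363, "y": -0.021, "z": 0, "rx": 0, "ry": 0, "rz": 0, "grip": 0.4}, {"x": 0, "y": 0, "z": 0.02, "rx": 0, "ry": 0, "rz": 0, "grip": 0.4}, {"x": 0, "y": 0, "z": 0, "rx": 0, "ry": 0, "rz": 0, "grip": 0.4}])

```text
time_s: 6.82
position: [0.4634, 0.032, 0.1369]
tool_rot: [[0.928, 0.372, -0.002], [0.372, -0.928, 0.0], [-0.001, -0.001, -1.0]]
ft_force: [0.1, 1.6, -0.6]
grip_width: 0.026
```

```bash
python3 - <<'E'
from h import *
from rig import env, optics
im=optics.get_image("wrist"); cv2.imwrite("pics/w8.png",im["color"]); np.savez("w8.npz",**im)
s=env.observe(); print({k:np.round(s[k],4).tolist() for k in ("time_s","position","tool_rot","ft_force","grip_width")})
E
```

```text
{'time_s': 6.875, 'position': [0.4641, 0.0319, 0.1375], 'tool_rot': [[0.9284, 0.3716, -0.0004], [0.3716, -0.9284, 0.0001], [-0.0003, -0.0002, -1.0]], 'ft_force': [0.5376, -0.777, 0.1999], 'grip_width': 0.0256}
```

View pics/w8.png

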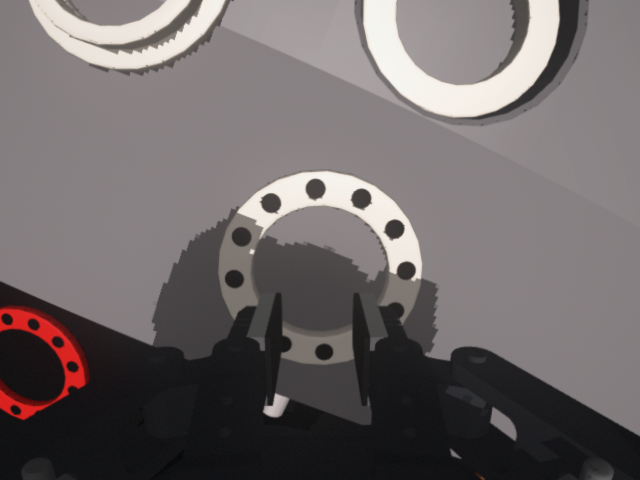

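The white strainer is centred at (321,268) and the red one is at (30,365), outside the table. I'll read the fingertip height from the depth picture.

```bash
python3 - <<'E'
from h import *
im=dict(np.load("w8.npz")); C=cloud(im)
for u,v in ((268,298),(262,300),(276,297),(364,298),(370,300),(258,310)): print(u,v,np.round(C[v,u],4),im["color"][v,u])
P=C[285:400,235:405].reshape(-1,3); t=P[(P[:,2]>.1)]; print("min tip z",np.percentile(t[:,2],[0,1,5]))
# finger lateral extent in tool y at tip
s=np.array([.4641,.0319]); R=np.array([[.928,.372],[.372,-.928]]); q=(t[:,:2]-s)@R; k=t[:,2]<.135
print("tool x",np.percentile(q[k,0],[1,99]),"tool y",np.percentile(q[k,1],[0.5,99.5]))
print(flat(im,(.464,.032),.078))
E
```

```text
268 298 [0.4664 0.0511 0.1315] [71 72 73]
262 300 [0.4658 0.0528 0.1334] [72 73 73]
276 297 [0.4675 0.0487 0.1308] [31 32 34]
364 298 [0.4785 0.0213 0.1317] [74 76 76]
370 300 [0.4792 0.0196 0.1334] [74 74 76]
258 310 [0.4654 0.053  0.1408] [71 72 72]
min tip z [0.12105966 0.12576578 0.13074583]
tool x [-0.01206112  0.00969162] tool y [-0.02612409  0.02516822]
z 0.0773 tilt(deg) -0.09 -0.04 n 8199 table z 0.0692
```

play_rows(commands=[{"x": 0, "y": 0, "z": 0.03, "rx": 0, "ry": 0, "rz": 0, "grip": 0.4}, {"x": 0, "y": 0, "z": 0.02, "rx": 0, "ry": 0, "rz": 0, "grip": 0.4}, {"x": 0, "y": 0, "z": 0.0025, "rx": 0, "ry": 0, "rz": 0, "grip": 0.4}, {"x": 0, "y": 0, "z": 0, "rx": 0, "ry": 0, "rz": 0, "grip": 0.25}, {"x": 0, "y": 0, "z": 0, "rx": 0, "ry": 0, "rz": 0, "grip": 0.14}, {"x": 0, "y": 0, "z": 0, "rx": 0, "ry": 0, "rz": 0, "grip": 0.14}])

```text
time_s: 7.62
position: [0.4643, 0.0319, 0.0854]
tool_rot: [[0.928, 0.372, 0.001], [0.372, -0.928, -0.0], [0.001, 0.001, -1.0]]
ft_force: [-0.1, -0.0, 0.1]
grip_width: 0.0366
```

```bash
python3 - <<'E'
from h import *
from rig import env, optics
im=optics.get_image("wrist"); cv2.imwrite("pics/w9.png",im["color"]); np.savez("w9.npz",**im)
s=env.observe(); print({k:np.round(s[k],4).tolist() for k in ("time_s","position","ft_force","grip_width")})
E
```

```text
{'time_s': 7.675, 'position': [0.4642, 0.0319, 0.0853], 'ft_force': [-0.0558, -0.1729, -0.576], 'grip_width': 0.0369}
```

View pics/w9.png

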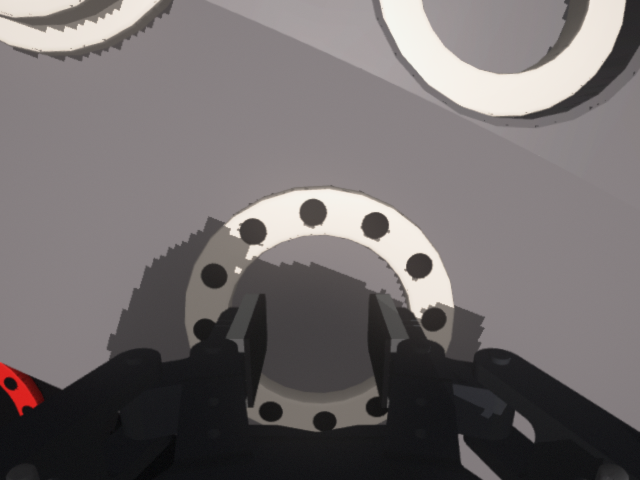

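play_rows(commands=[{"x": 0, "y": 0, "z": 0.001, "rx": 0, "ry": 0, "rz": 0, "grip": 0.14}, {"x": 0, "y": 0, "z": 0.001, "rx": 0, "ry": 0, "rz": 0, "grip": 0.14}, {"x": 0, "y": 0, "z": 0.0, "rx": 0, "ry": 0, "rz": 0, "grip": 0.14}])

```text
time_s: 8.05
position: [0.464, 0.0319, 0.0829]
tool_rot: [[0.928, 0.372, 0.0], [0.372, -0.928, -0.0], [0.0, 0.0, -1.0]]
ft_force: [-1.3, 0.0, 2.9]
grip_width: 0.037
```

play_rows(commands=[{"x": 0.0143, "y": 0.0081, "z": -0.0005, "rx": 0, "ry": 0, "rz": 0, "grip": 0.14}, {"x": 0.0143, "y": 0.0081, "z": 0, "rx": 0, "ry": 0, "rz": 0, "grip": 0.14}, {"x": 0.0143, "y": 0.0081, "z": 0, "rx": 0, "ry": 0, "rz": 0, "grip": 0.14}, {"x": 0.0143, "y": 0.0081, "z": 0, "rx": 0, "ry": 0, "rz": 0, "grip": 0.14}, {"x": 0.0143, "y": 0.0081, "z": 0, "rx": 0, "ry": 0, "rz": 0, "grip": 0.14}, {"x": 0.0143, "y": 0.0081, "z": 0, "rx": 0, "ry": 0, "rz": 0, "grip": 0.14}, {"x": 0.0143, "y": 0.0081, "z": 0, "rx": 0, "ry": 0, "rz": 0, "grip": 0.14}, {"x": 0, "y": 0, "z": 0, "rx": 0, "ry": 0, "rz": 0, "grip": 0.14}])

```text
time_s: 9.05
position: [0.5784, 0.0163, 0.083]
tool_rot: [[0.928, 0.372, 0.0], [0.372, -0.928, -0.0], [0.0, 0.0, -1.0]]
ft_force: [0.2, -0.2, -1.0]
grip_width: 0.0367
```

```bash
python3 - <<'E'
from h import *
from rig import env, optics
im=optics.get_image("wrist"); cv2.imwrite("pics/w10.png",im["color"])
s=env.observe(); print({k:np.round(s[k],4).tolist() for k in ("time_s","position","ft_force","grip_width")})
E
```

```text
{'time_s': 9.1, 'position': [0.5778, 0.0165, 0.083], 'ft_force': [0.6187, 0.4679, 0.5205], 'grip_width': 0.0369}
```

View pics/w10.png

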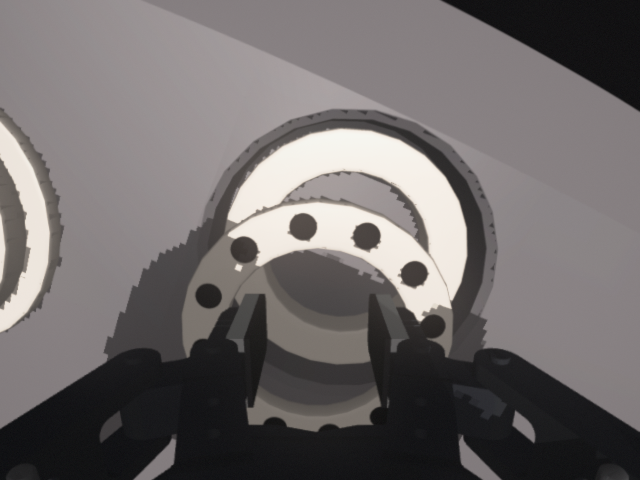

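The strainer follows level (318,315). The tall ring can be seen seated below at (350,220). Continuing to the axis.

play_rows(commands=[{"x": 0.0041, "y": 0.0024, "z": 0, "rx": 0, "ry": 0, "rz": 0, "grip": 0.14}, {"x": 0.0041, "y": 0.0024, "z": 0, "rx": 0, "ry": 0, "rz": 0, "grip": 0.14}, {"x": 0.0041, "y": 0.0024, "z": 0, "rx": 0, "ry": 0, "rz": 0, "grip": 0.14}, {"x": 0.0041, "y": 0.0024, "z": 0, "rx": 0, "ry": 0, "rz": 0, "grip": 0.14}, {"x": 0.0041, "y": 0.0024, "z": 0, "rx": 0, "ry": 0, "rz": 0, "grip": 0.14}, {"x": 0, "y": 0, "z": 0, "rx": 0, "ry": 0, "rz": 0, "grip": 0.2}, {"x": 0, "y": 0, "z": 0, "rx": 0, "ry": 0, "rz": 0, "grip": 0.4}, {"x": 0, "y": 0, "z": 0, "rx": 0, "ry": 0, "rz": 0, "grip": 0.4}, {"x": 0, "y": 0, "z": 0, "rx": 0, "ry": 0, "rz": 0, "grip": 0.4}])

```text
time_s: 10.22
position: [0.6014, 0.013, 0.0834]
tool_rot: [[0.928, 0.372, 0.0], [0.372, -0.928, -0.0], [0.0, 0.0, -1.0]]
ft_force: [-0.0, 0.1, -0.0]
grip_width: 0.0258
```

```bash
python3 - <<'E'
from h import *
from rig import env, optics
im=optics.get_image("wrist"); cv2.imwrite("pics/w11.png",im["color"])
s=env.observe(); print({k:np.round(s[k],4).tolist() for k in ("time_s","position","ft_force","grip_width")})
print(flat(im,(.600,.0133),.062))
E
```

```text
{'time_s': 10.275, 'position': [0.6014, 0.013, 0.0834], 'ft_force': [-0.3792, -0.1275, -0.5237], 'grip_width': 0.025}
z 0.0533 tilt(deg) -0.08 -0.03 n 10500 table z 0.0692
```

View pics/w11.png

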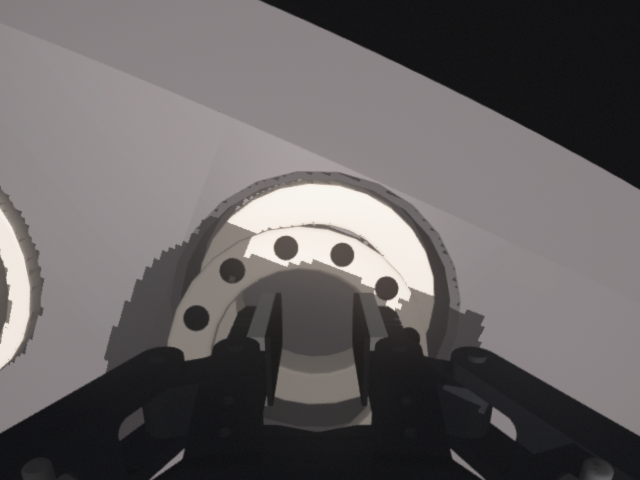

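The strainer lags: its centre is near (298,330), not (318,290). I'll measure its pose.

```bash
python3 - <<'E'
from h import *
from rig import env, optics
im=optics.get_image("wrist"); C=cloud(im); np.savez("w12.npz",**im)
pix=[(286,235),(300,238),(330,232),(260,248),(205,300),(230,290),(185,345),(375,270),(400,300),(410,320),(310,260),(250,262),(190,335)]
for u,v in pix: print(u,v,np.round(C[v,u],4))
sc=optics.get_image("scene"); cv2.imwrite("pics/scene12.png",cv2.resize(sc["color"][200:320,260:420],None,fx=5,fy=5,interpolation=cv2.INTER_CUBIC))
E
```

```text
286 235 [0.6228 0.0338 0.0613]
300 238 [0.6236 0.0287 0.0615]
330 232 [0.629  0.0191 0.0578]
260 248 [0.6155 0.0408 0.0639]
205 300 [0.5928 0.0523 0.0722]
230 290 [0.5992 0.0453 0.0709]
185 345 [0.5766 0.0532 0.0778]
375 270 [ 0.6223 -0.0018  0.0602]
400 300 [ 0.6159 -0.0143  0.0638]
410 320 [ 0.6107 -0.0204  0.0662]
310 260 [0.6178 0.0225 0.0632]
250 262 [0.6099 0.0423 0.0659]
190 335 [0.5806 0.0527 0.0772]
```

View pics/scene12.png

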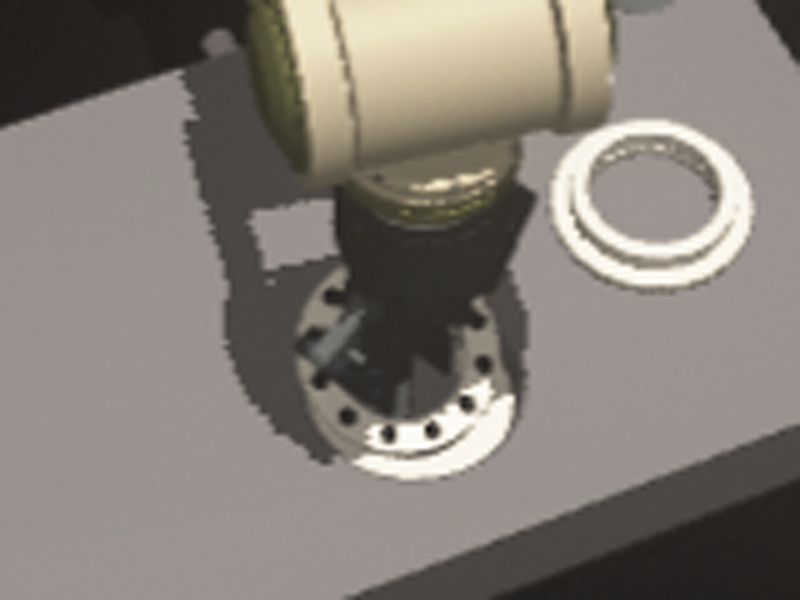

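```bash
python3 - <<'E'
from h import *
im=dict(np.load("w12.npz")); C=cloud(im)
P=np.array([C[v,u] for u,v in [(286,235),(260,248),(205,300),(230,290),(185,345),(375,270),(400,300),(310,260),(250,262),(190,335)]])
A=np.c_[P[:,:2],np.ones(len(P))]; s=np.linalg.lstsq(A,P[:,2],rcond=None)[0]; print("slope deg",np.degrees(np.arctan(s[:2])),"res",(P[:,2]-A@s).std())
g=s[:2]; n=np.hypot(*g); print("tilt",np.degrees(np.arctan(n)),"descent dir",-g/n)
# points near that plane -> xy outer edge
h=C[...,:2]@s[:2]+s[2]; hsv=cv2.cvtColor(im["color"],cv2.COLOR_BGR2HSV)
m=(abs(C[...,2]-h)<.0015)&(hsv[...,2]>70)&(hsv[...,1]<60)&(im["range_z"]>0)&(C[...,2]>.05)&(np.hypot(C[...,0]-.588,C[...,1]-.015)<.054)
v=im["color"].copy(); v[m]=(0,255,0); cv2.imwrite("pics/w12m.png",v)
Q=C[m]
# in-plane basis
ex=np.array([*(-g/n),-n]);ex/=np.linalg.norm(ex); ey=np.array([g[1]/n,-g[0]/n,0])*1; o=np.array([.588,.015,s@[.588,.015,1]])
q=np.c_[(Q-o)@ex,(Q-o)@ey]
best=min(((((lambda r:np.sum((r>.0485)|(r<.0315)))(np.hypot(q[:,0]-a,q[:,1]-b))),a,b) for a in np.arange(-.015,.015,.0005) for b in np.arange(-.015,.015,.0005)))
print(len(q),best,o+ex*best[1]+ey*best[2])
E
```

```text
slope deg [-20.12053487   0.62199936] res 0.0004819616221477907
tilt 20.128658427845107 descent dir [ 0.99956122 -0.02962049]
11658 (np.int64(583), np.float64(-0.0024999999999999883), np.float64(-0.001999999999999988)) [0.58559448 0.01307041 0.0746555 ]
```

View pics/w12m.png

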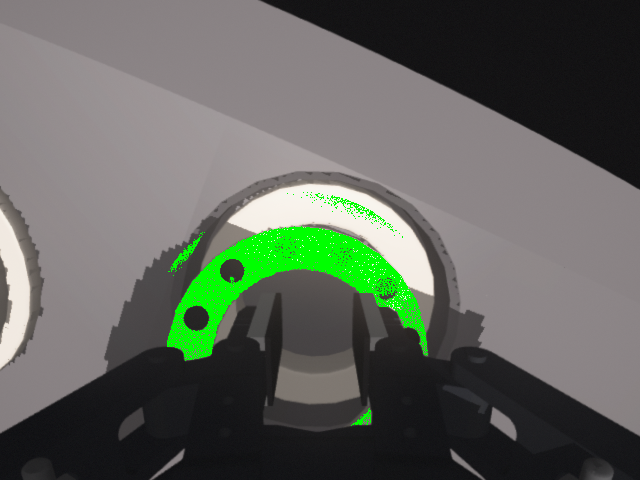

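The strainer hangs tilted 20°, dipped towards +x, with its centre at (0.5856, 0.013). Its front edge slipped under the fingertips. I'll rise, square the tool, re-enter the hole deeper, and push on.

play_rows(commands=[{"x": 0, "y": 0, "z": -0.04, "rx": 0, "ry": 0, "rz": 0, "grip": 0.4}, {"x": 0, "y": 0, "z": 0, "rx": 0, "ry": 0, "rz": 0.127, "grip": 0.4}, {"x": 0, "y": 0, "z": 0, "rx": 0, "ry": 0, "rz": 0.127, "grip": 0.4}, {"x": 0, "y": 0, "z": 0, "rx": 0, "ry": 0, "rz": 0.127, "grip": 0.4}, {"x": -0.0158, "y": 0, "z": 0, "rx": 0, "ry": 0, "rz": 0, "grip": 0.4}, {"x": 0, "y": 0, "z": 0, "rx": 0, "ry": 0, "rz": 0, "grip": 0.4}])

```text
time_s: 11.12
position: [0.5852, 0.0131, 0.1235]
tool_rot: [[1.0, -0.0, -0.0], [-0.0, -1.0, 0.0], [-0.0, -0.0, -1.0]]
ft_force: [-0.2, -0.4, -0.0]
grip_width: 0.0255
```

```bash
python3 - <<'E'
from h import *
from rig import env, optics
im=optics.get_image("wrist"); cv2.imwrite("pics/w13.png",im["color"]); np.savez("w13.npz",**im)
s=env.observe(); print({k:np.round(s[k],4).tolist() for k in ("time_s","position","tool_rot","ft_force","grip_width")})
E
```

```text
{'time_s': 11.175, 'position': [0.5858, 0.013, 0.1235], 'tool_rot': [[1.0, -0.0001, 0.0003], [-0.0001, -1.0, 0.0], [0.0003, -0.0, -1.0]], 'ft_force': [-0.578, -0.3936, -0.7712], 'grip_width': 0.0254}
```

View pics/w13.png

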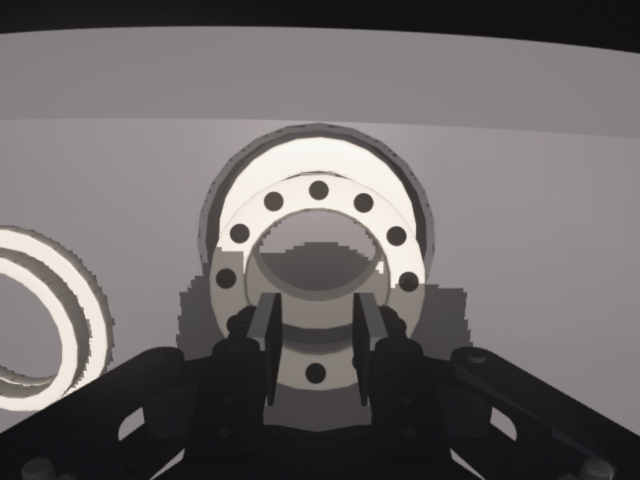

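The tilted strainer is now symmetric about the fingers, centred at (318,283). Descending deeper into the hole and pushing +x.

play_rows(commands=[{"x": 0, "y": 0, "z": 0.03, "rx": 0, "ry": 0, "rz": 0, "grip": 0.4}, {"x": 0, "y": 0, "z": 0.012, "rx": 0, "ry": 0, "rz": 0, "grip": 0.4}, {"x": 0, "y": 0, "z": 0.007, "rx": 0, "ry": 0, "rz": 0, "grip": 0.4}, {"x": 0, "y": 0, "z": 0.003, "rx": 0, "ry": 0, "rz": 0, "grip": 0.4}, {"x": 0, "y": 0, "z": 0, "rx": 0, "ry": 0, "rz": 0, "grip": 0.4}, {"x": 0, "y": 0, "z": 0, "rx": 0, "ry": 0, "rz": 0, "grip": 0.3}])

```text
time_s: 11.92
position: [0.5859, 0.013, 0.0718]
tool_rot: [[1.0, -0.0, 0.001], [-0.0, -1.0, -0.0], [0.001, 0.0, -1.0]]
ft_force: [-0.1, -0.5, -0.0]
grip_width: 0.03
```

```bash
python3 - <<'E'
from h import *
from rig import env, optics
im=optics.get_image("wrist"); cv2.imwrite("pics/w14.png",im["color"]); np.savez("w14.npz",**im)
s=env.observe(); print({k:np.round(s[k],4).tolist() for k in ("time_s","position","ft_force","grip_width")})
E
```

```text
{'time_s': 11.975, 'position': [0.5859, 0.013, 0.0718], 'ft_force': [-0.164, 0.7831, 0.2586], 'grip_width': 0.0302}
```

View pics/w14.png

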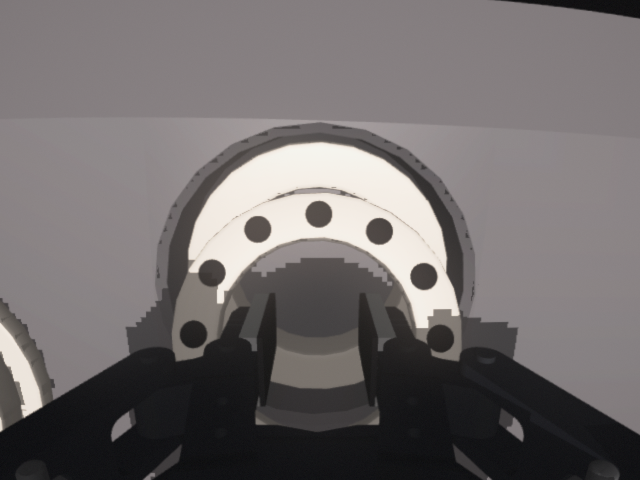

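play_rows(commands=[{"x": 0.004, "y": 0, "z": 0, "rx": 0, "ry": 0, "rz": 0, "grip": 0.3}, {"x": 0.003, "y": 0, "z": 0, "rx": 0, "ry": 0, "rz": 0, "grip": 0.3}, {"x": 0.003, "y": 0, "z": 0, "rx": 0, "ry": 0, "rz": 0, "grip": 0.3}, {"x": 0.003, "y": 0, "z": 0, "rx": 0, "ry": 0, "rz": 0, "grip": 0.3}, {"x": 0.003, "y": 0, "z": 0, "rx": 0, "ry": 0, "rz": 0, "grip": 0.3}, {"x": 0.003, "y": 0, "z": 0, "rx": 0, "ry": 0, "rz": 0, "grip": 0.3}, {"x": 0, "y": 0, "z": 0, "rx": 0, "ry": 0, "rz": 0, "grip": 0.3}])

```text
time_s: 12.85
position: [0.6, 0.0136, 0.0707]
tool_rot: [[1.0, 0.0, -0.013], [0.001, -1.0, 0.001], [-0.013, -0.001, -1.0]]
ft_force: [-22.2, -0.7, 10.5]
grip_width: 0.0298
```

```bash
python3 - <<'E'
from h import *
from rig import env, optics
im=optics.get_image("wrist"); cv2.imwrite("pics/w15.png",im["color"]); np.savez("w15.npz",**im)
s=env.observe(); print({k:np.round(s[k],4).tolist() for k in ("time_s","position","ft_force","grip_width")})
print(flat(im,(.600,.0133),.062))
E
```

```text
{'time_s': 12.9, 'position': [0.6, 0.0136, 0.0707], 'ft_force': [-21.7067, -0.8067, 12.0678], 'grip_width': 0.0298}
z 0.0534 tilt(deg) 0.04 0.02 n 10806 table z 0.0692
```

View pics/w15.png

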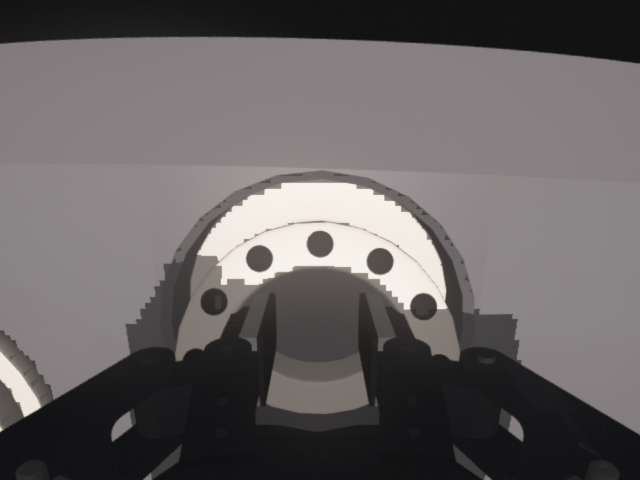

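The push met 22 N. The strainer's leading edge has dropped into the tall ring's hole and is jammed against its inner wall. I'll back off, draw the ring back until it lies level on the table, then grip it outward from inside so that it stays level all the way to the axis.

play_rows(commands=[{"x": -0.006, "y": 0, "z": 0, "rx": 0, "ry": 0, "rz": 0, "grip": 0.3}, {"x": -0.004, "y": 0, "z": -0.006, "rx": 0, "ry": 0, "rz": 0, "grip": 0.3}, {"x": -0.004, "y": 0, "z": -0.006, "rx": 0, "ry": 0, "rz": 0, "grip": 0.3}, {"x": -0.005, "y": 0, "z": 0, "rx": 0, "ry": 0, "rz": 0, "grip": 0.3}, {"x": -0.005, "y": 0, "z": 0, "rx": 0, "ry": 0, "rz": 0, "grip": 0.3}, {"x": -0.005, "y": 0, "z": 0, "rx": 0, "ry": 0, "rz": 0, "grip": 0.3}, {"x": -0.005, "y": 0, "z": 0, "rx": 0, "ry": 0, "rz": 0, "grip": 0.3}, {"x": -0.005, "y": 0, "z": 0, "rx": 0, "ry": 0, "rz": 0, "grip": 0.3}, {"x": 0, "y": 0, "z": 0, "rx": 0, "ry": 0, "rz": 0, "grip": 0.3}])

```text
time_s: 14.02
position: [0.5653, 0.013, 0.0834]
tool_rot: [[1.0, -0.0, -0.0], [-0.0, -1.0, 0.0], [-0.0, -0.0, -1.0]]
ft_force: [-0.8, 0.6, -0.6]
grip_width: 0.0298
```

```bash
python3 - <<'E'
from h import *
from rig import env, optics
im=optics.get_image("wrist"); cv2.imwrite("pics/w16.png",im["color"]); np.savez("w16.npz",**im)
s=env.observe(); print({k:np.round(s[k],4).tolist() for k in ("time_s","position","ft_force","grip_width")})
E
```

```text
{'time_s': 14.075, 'position': [0.5656, 0.013, 0.0834], 'ft_force': [0.1214, -0.5799, 0.7026], 'grip_width': 0.0294}
```

View pics/w16.png

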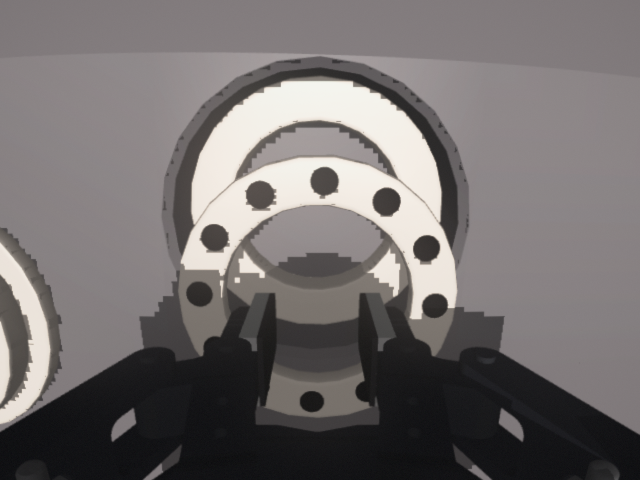

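```bash
cat >> h.py <<'E'
def plane(im,z0,z1,c,R=.052):
    """plane of white points between heights, and centre fit of annulus 32..48"""
    C=cloud(im); hsv=cv2.cvtColor(im["color"],cv2.COLOR_BGR2HSV)
    m=(im["range_z"]>0)&(C[...,2]>z0)&(C[...,2]<z1)&(np.hypot(C[...,0]-c[0],C[...,1]-c[1])<R)&(hsv[...,2]>150)&(hsv[...,1]<60)
    P=C[m]; w=np.ones(len(P),bool)
    for i in range(5):
        A=np.c_[P[:,:2],np.ones(len(P))]; s=np.linalg.lstsq(A[w],P[w,2],rcond=None)[0]; w=abs(P[:,2]-A@s)<max(.0015,.006/(i+1))
    Q=P[w]; best=min((np.sum((r>.0482)|(r<.0318)),a,b) for a in np.arange(c[0]-.02,c[0]+.02,.001) for b in np.arange(c[1]-.012,c[1]+.012,.001) for r in [np.hypot(Q[::7,0]-a,Q[::7,1]-b)])
    return "n %d tilt x %.1f y %.1f deg; centre (%.4f %.4f) z %.4f"%(w.sum(),*np.degrees(np.arctan(s[:2])),best[1],best[2],s@[best[1],best[2],1])
E
python3 - <<'E'
from h import *
im=dict(np.load("w16.npz")); print(plane(im,.06,.095,(.573,.013)))
E
```

```text
n 13357 tilt x -0.2 y 0.0 deg; centre (0.5740 0.0130) z 0.0772
```

The strainer lies level again, with 0.2° tilt and centre (0.574, 0.013). Centring inside it and gripping outward.

play_rows(commands=[{"x": 0.0085, "y": 0, "z": 0.0005, "rx": 0, "ry": 0, "rz": 0, "grip": 0.3}, {"x": 0, "y": 0, "z": 0, "rx": 0, "ry": 0, "rz": 0, "grip": 0.1}, {"x": 0, "y": 0, "z": 0, "rx": 0, "ry": 0, "rz": 0, "grip": -0.1}, {"x": 0, "y": 0, "z": 0, "rx": 0, "ry": 0, "rz": 0, "grip": -0.2}, {"x": 0, "y": 0, "z": 0, "rx": 0, "ry": 0, "rz": 0, "grip": -0.2}], squeeze=30)

```text
time_s: 14.7
position: [0.5741, 0.013, 0.0828]
tool_rot: [[1.0, -0.0, -0.0], [-0.0, -1.0, 0.0], [-0.0, -0.0, -1.0]]
ft_force: [-0.6, 0.2, -0.8]
grip_width: 0.0423
```

```bash
python3 - <<'E'
from h import *
from rig import env, optics
im=optics.get_image("wrist"); cv2.imwrite("pics/w17.png",im["color"]); np.savez("w17.npz",**im)
s=env.observe(); print({k:np.round(s[k],4).tolist() for k in ("time_s","position","ft_force","grip_width")})
print(plane(im,.06,.095,(.573,.013)))
E
```

```text
{'time_s': 14.75, 'position': [0.5741, 0.013, 0.0828], 'ft_force': [-0.9746, 0.0909, -1.0894], 'grip_width': 0.0423}
n 11348 tilt x -0.2 y 0.0 deg; centre (0.5730 0.0130) z 0.0779
```

View pics/w17.png

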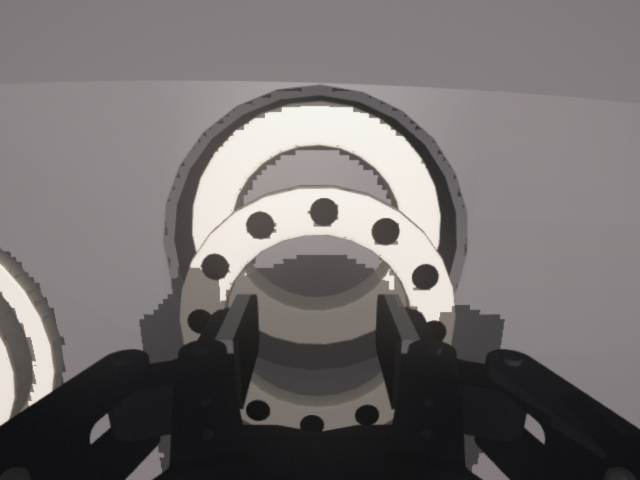

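Gripped: the opening stopped at 42.3 mm, and the ring is level and centred. Sliding it level to the axis, then checking before release.

play_rows(commands=[{"x": 0.005, "y": 0, "z": 0.0005, "rx": 0, "ry": 0, "rz": 0, "grip": -0.2}, {"x": 0.005, "y": 0, "z": 0, "rx": 0, "ry": 0, "rz": 0, "grip": -0.2}, {"x": 0.005, "y": 0, "z": 0, "rx": 0, "ry": 0, "rz": 0, "grip": -0.2}, {"x": 0.005, "y": 0, "z": 0, "rx": 0, "ry": 0, "rz": 0, "grip": -0.2}, {"x": 0.006, "y": 0, "z": 0, "rx": 0, "ry": 0, "rz": 0, "grip": -0.2}, {"x": 0, "y": 0, "z": 0, "rx": 0, "ry": 0, "rz": 0, "grip": -0.2}])

```text
time_s: 15.5
position: [0.6005, 0.013, 0.0823]
tool_rot: [[1.0, -0.0, 0.0], [-0.0, -1.0, -0.0], [0.0, 0.0, -1.0]]
ft_force: [-0.4, 0.5, 0.1]
grip_width: 0.0425
```

```bash
python3 - <<'E'
from h import *
from rig import env, optics
im=optics.get_image("wrist"); cv2.imwrite("pics/w18.png",im["color"]); np.savez("w18.npz",**im)
s=env.observe(); print({k:np.round(s[k],4).tolist() for k in ("time_s","position","ft_force","grip_width")})
print(plane(im,.06,.095,(.6,.013)), well(im,(.6,.0133)))
E
```

```text
{'time_s': 15.55, 'position': [0.6002, 0.013, 0.0822], 'ft_force': [-0.2694, -0.0613, 0.1674], 'grip_width': 0.0422}
n 11481 tilt x -0.2 y 0.0 deg; centre (0.6000 0.0130) z 0.0773 (array([0.60252275, 0.0133674 , 0.05184316]), 199)
```

View pics/w18.png

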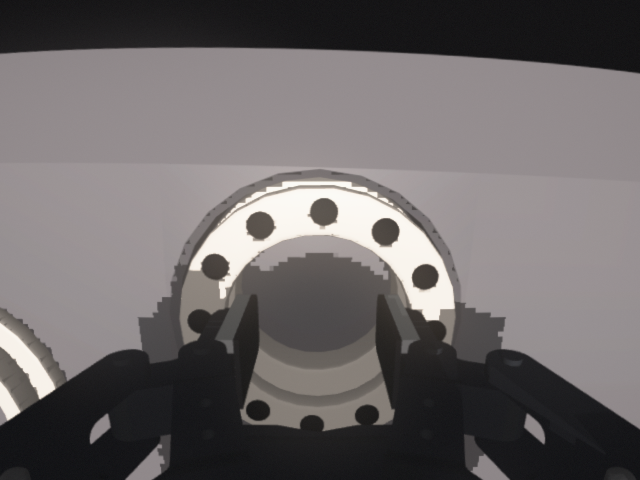

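The strainer is level over the well, with its centre at (0.600, 0.013). Releasing.

play_rows(commands=[{"x": 0, "y": 0, "z": 0, "rx": 0, "ry": 0, "rz": 0, "grip": 0.4}, {"x": 0, "y": 0, "z": 0, "rx": 0, "ry": 0, "rz": 0, "grip": 0.4}, {"x": 0, "y": 0, "z": 0, "rx": 0, "ry": 0, "rz": 0, "grip": 0.4}, {"x": 0, "y": 0, "z": 0, "rx": 0, "ry": 0, "rz": 0, "grip": 0.4}])

```text
time_s: 16.05
position: [0.6002, 0.013, 0.0824]
tool_rot: [[1.0, -0.0, 0.0], [-0.0, -1.0, -0.0], [0.0, 0.0, -1.0]]
ft_force: [0.3, 0.0, -0.1]
grip_width: 0.0259
```

```bash
python3 - <<'E'
from h import *
from rig import env, optics
im=optics.get_image("wrist"); cv2.imwrite("pics/w19.png",im["color"]); np.savez("w19.npz",**im)
s=env.observe(); print({k:np.round(s[k],4).tolist() for k in ("time_s","position","ft_force","grip_width")})
print(plane(im,.048,.095,(.6,.013)), flat(im,(.6,.0133),.062))
E
```

```text
{'time_s': 16.1, 'position': [0.6001, 0.013, 0.0824], 'ft_force': [-0.0179, -0.335, -0.0505], 'grip_width': 0.0254}
n 10357 tilt x -0.2 y 0.0 deg; centre (0.5990 0.0130) z 0.0613 z 0.0613 tilt(deg) -0.06 0.02 n 11901 table z 0.0692
```

View pics/w19.png

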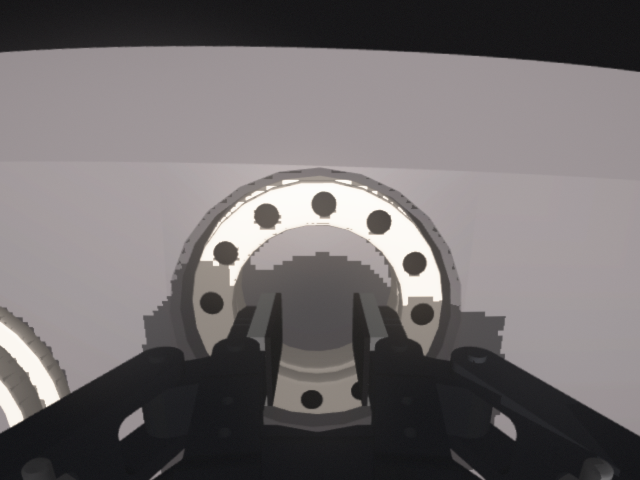

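The strainer is home: 7.9 mm below the table top and level (0.1–0.2°). Now the necked ring.

play_rows(commands=[{"x": 0, "y": 0, "z": -0.04, "rx": 0, "ry": 0, "rz": 0, "grip": 0.4}, {"x": 0, "y": 0, "z": -0.03, "rx": 0, "ry": 0, "rz": 0, "grip": 0.4}, {"x": -0.0125, "y": -0.0487, "z": 0, "rx": 0, "ry": 0, "rz": 0, "grip": 0.4}, {"x": -0.0125, "y": -0.0487, "z": 0, "rx": 0, "ry": 0, "rz": 0, "grip": 0.4}, {"x": -0.0125, "y": -0.0487, "z": 0, "rx": 0, "ry": 0, "rz": 0, "grip": 0.4}, {"x": 0, "y": 0, "z": 0.01, "rx": 0, "ry": 0, "rz": 0, "grip": 0.4}, {"x": 0, "y": 0, "z": 0, "rx": 0, "ry": 0, "rz": 0, "grip": 0.4}])

```text
time_s: 16.98
position: [0.5625, 0.1587, 0.1416]
tool_rot: [[1.0, 0.0, -0.001], [0.0, -1.0, -0.0], [-0.001, 0.0, -1.0]]
ft_force: [-0.2, -0.9, -0.1]
grip_width: 0.0255
```

```bash
python3 - <<'E'
from h import *
from rig import env, optics
im=optics.get_image("wrist"); cv2.imwrite("pics/w20.png",im["color"]); np.savez("w20.npz",**im)
s=env.observe(); print({k:np.round(s[k],4).tolist() for k in ("time_s","position","tool_rot","ft_force","grip_width")})
E
```

```text
{'time_s': 17.025, 'position': [0.5628, 0.1583, 0.142], 'tool_rot': [[1.0, -0.001, -0.0008], [-0.001, -1.0, -0.0003], [-0.0008, 0.0003, -1.0]], 'ft_force': [0.3225, -0.1802, -0.2773], 'grip_width': 0.0256}
```

View pics/w20.png

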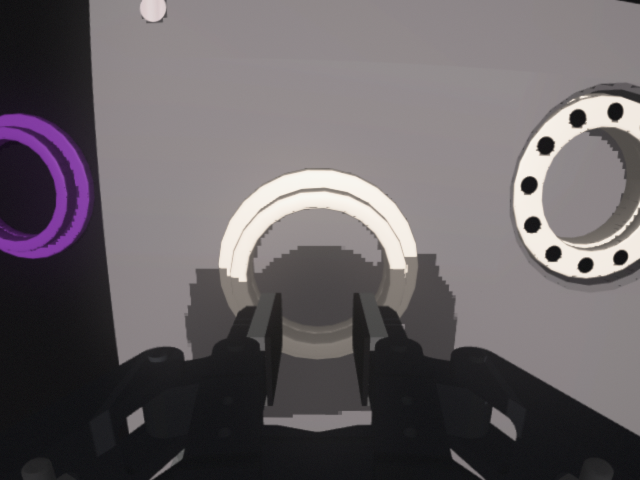

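The necked ring is centred at (318,262), and the purple one at (40,185) is left alone. Entering its bore and gripping outward.

play_rows(commands=[{"x": 0, "y": 0, "z": 0.03, "rx": 0, "ry": 0, "rz": 0, "grip": 0.4}, {"x": 0, "y": 0, "z": 0.021, "rx": 0, "ry": 0, "rz": 0, "grip": 0.4}, {"x": 0, "y": 0, "z": 0, "rx": 0, "ry": 0, "rz": 0, "grip": 0.3}, {"x": 0, "y": 0, "z": 0, "rx": 0, "ry": 0, "rz": 0, "grip": 0.1}, {"x": 0, "y": 0, "z": 0, "rx": 0, "ry": 0, "rz": 0, "grip": -0.1}, {"x": 0, "y": 0, "z": 0, "rx": 0, "ry": 0, "rz": 0, "grip": -0.2}, {"x": 0, "y": 0, "z": 0, "rx": 0, "ry": 0, "rz": 0, "grip": -0.2}], squeeze=30)

```text
time_s: 17.9
position: [0.5628, 0.1591, 0.0916]
tool_rot: [[1.0, -0.0, 0.0], [-0.0, -1.0, 0.0], [0.0, -0.0, -1.0]]
ft_force: [-0.0, -0.2, -0.8]
grip_width: 0.0393
```

```bash
python3 - <<'E'
from h import *
from rig import env, optics
im=optics.get_image("wrist"); cv2.imwrite("pics/w21.png",im["color"]); np.savez("w21.npz",**im)
s=env.observe(); print({k:np.round(s[k],4).tolist() for k in ("time_s","position","ft_force","grip_width")})
E
```

```text
{'time_s': 17.95, 'position': [0.5627, 0.1591, 0.0915], 'ft_force': [-0.1727, -0.9916, -0.0098], 'grip_width': 0.0393}
```

View pics/w21.png

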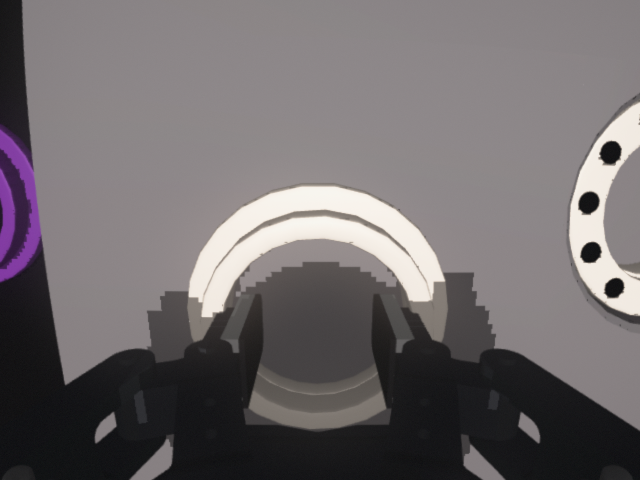

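Gripped (39.3 mm). Sliding it over the table most of the way.

play_rows(commands=[{"x": 0.0015, "y": 0.006, "z": 0, "rx": 0, "ry": 0, "rz": 0, "grip": -0.2}, {"x": 0.0037, "y": 0.0145, "z": 0, "rx": 0, "ry": 0, "rz": 0, "grip": -0.2}, {"x": 0.0037, "y": 0.0145, "z": 0, "rx": 0, "ry": 0, "rz": 0, "grip": -0.2}, {"x": 0.0037, "y": 0.0145, "z": 0, "rx": 0, "ry": 0, "rz": 0, "grip": -0.2}, {"x": 0.0037, "y": 0.0145, "z": 0, "rx": 0, "ry": 0, "rz": 0, "grip": -0.2}, {"x": 0.0037, "y": 0.0145, "z": 0, "rx": 0, "ry": 0, "rz": 0, "grip": -0.2}, {"x": 0.0037, "y": 0.0145, "z": 0, "rx": 0, "ry": 0, "rz": 0, "grip": -0.2}, {"x": 0.0037, "y": 0.0145, "z": 0, "rx": 0, "ry": 0, "rz": 0, "grip": -0.2}, {"x": 0.0026, "y": 0.0105, "z": 0, "rx": 0, "ry": 0, "rz": 0, "grip": -0.2}, {"x": 0, "y": 0, "z": 0, "rx": 0, "ry": 0, "rz": 0, "grip": -0.2}])

```text
time_s: 19.2
position: [0.5928, 0.0404, 0.0913]
tool_rot: [[1.0, -0.001, 0.0], [-0.001, -1.0, 0.0], [0.0, -0.0, -1.0]]
ft_force: [0.6, 0.2, -1.6]
grip_width: 0.0397
```

```bash
python3 - <<'E'
from h import *
from rig import env, optics
im=optics.get_image("wrist"); cv2.imwrite("pics/w22.png",im["color"]); np.savez("w22.npz",**im)
s=env.observe(); print({k:np.round(s[k],4).tolist() for k in ("time_s","position","ft_force","grip_width")})
E
```

```text
{'time_s': 19.25, 'position': [0.5926, 0.041, 0.0913], 'ft_force': [0.1966, -0.2768, -1.2125], 'grip_width': 0.0398}
```

View pics/w22.png

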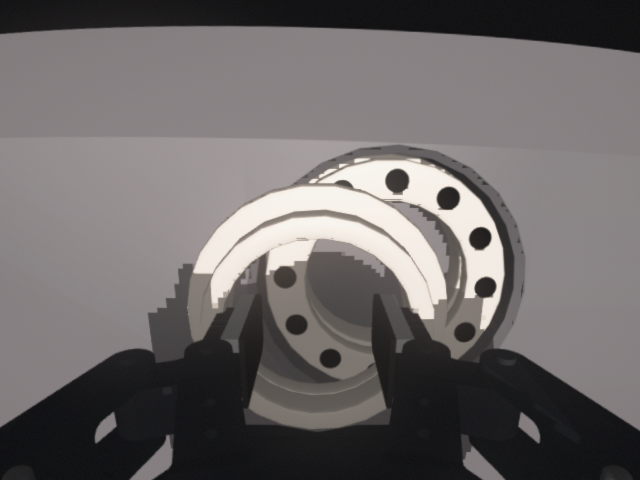

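The ring is still centred on the fingers (318,310) and level; the strainer is seated behind it at (390,280). Sliding to the axis.

play_rows(commands=[{"x": 0.0016, "y": 0.0055, "z": 0, "rx": 0, "ry": 0, "rz": 0, "grip": -0.2}, {"x": 0.0015, "y": 0.0055, "z": 0, "rx": 0, "ry": 0, "rz": 0, "grip": -0.2}, {"x": 0.0015, "y": 0.0055, "z": 0, "rx": 0, "ry": 0, "rz": 0, "grip": -0.2}, {"x": 0.0015, "y": 0.0055, "z": 0, "rx": 0, "ry": 0, "rz": 0, "grip": -0.2}, {"x": 0.0015, "y": 0.0054, "z": 0, "rx": 0, "ry": 0, "rz": 0, "grip": -0.2}, {"x": 0, "y": 0, "z": 0, "rx": 0, "ry": 0, "rz": 0, "grip": -0.2}])

```text
time_s: 20.0
position: [0.6004, 0.0132, 0.0913]
tool_rot: [[1.0, -0.001, -0.0], [-0.001, -1.0, -0.0], [-0.0, 0.0, -1.0]]
ft_force: [1.2, -0.1, -1.3]
grip_width: 0.0396
```

```bash
python3 - <<'E'
from h import *
from rig import env, optics
im=optics.get_image("wrist"); cv2.imwrite("pics/w23.png",im["color"]); np.savez("w23.npz",**im)
s=env.observe(); print({k:np.round(s[k],4).tolist() for k in ("time_s","position","ft_force","grip_width")})
E
```

```text
{'time_s': 20.05, 'position': [0.6003, 0.0135, 0.0913], 'ft_force': [0.1259, 0.4241, -0.5342], 'grip_width': 0.0395}
```

View pics/w23.png

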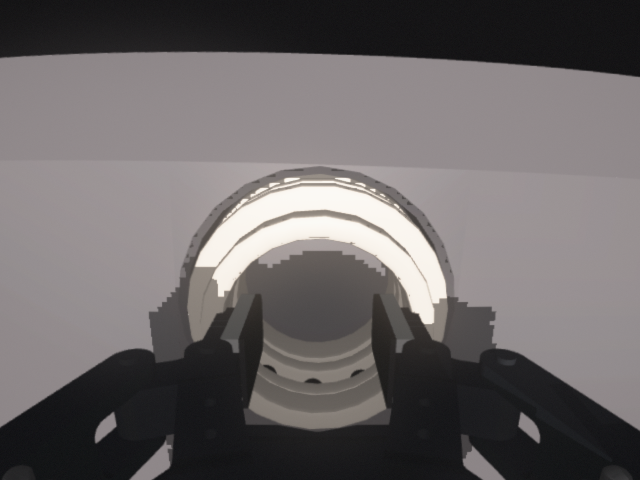

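The ring is level and concentric with the well rim (320,175). Releasing and checking.

play_rows(commands=[{"x": 0, "y": 0, "z": 0, "rx": 0, "ry": 0, "rz": 0, "grip": 0.4}, {"x": 0, "y": 0, "z": 0, "rx": 0, "ry": 0, "rz": 0, "grip": 0.4}, {"x": 0, "y": 0, "z": 0, "rx": 0, "ry": 0, "rz": 0, "grip": 0.4}, {"x": 0, "y": 0, "z": 0, "rx": 0, "ry": 0, "rz": 0, "grip": 0.4}])

```text
time_s: 20.55
position: [0.6003, 0.0137, 0.0914]
tool_rot: [[1.0, -0.0, 0.0], [-0.0, -1.0, -0.0], [0.0, 0.0, -1.0]]
ft_force: [0.5, -0.4, 0.0]
grip_width: 0.0257
```

```bash
python3 - <<'E'
from h import *
from rig import env, optics
im=optics.get_image("wrist"); cv2.imwrite("pics/w24.png",im["color"]); np.savez("w24.npz",**im)
s=env.observe(); print({k:np.round(s[k],4).tolist() for k in ("time_s","position","ft_force","grip_width")})
E
```

```text
{'time_s': 20.6, 'position': [0.6003, 0.0137, 0.0914], 'ft_force': [-0.3535, -0.0226, -0.3748], 'grip_width': 0.026}
```

View pics/w24.png

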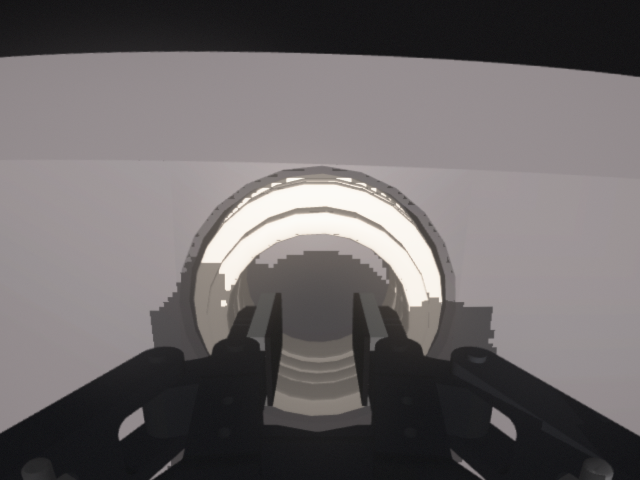

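It seems to have dropped. Rising clear to measure.

play_rows(commands=[{"x": 0, "y": 0, "z": -0.04, "rx": 0, "ry": 0, "rz": 0, "grip": 0.4}, {"x": -0.02, "y": 0, "z": -0.05, "rx": 0, "ry": 0, "rz": 0, "grip": 0.4}, {"x": -0.03, "y": 0, "z": -0.05, "rx": 0, "ry": 0, "rz": 0, "grip": 0.4}, {"x": 0, "y": 0, "z": 0, "rx": 0, "ry": 0, "rz": 0, "grip": 0.4}])

```text
time_s: 21.1
position: [0.5502, 0.0137, 0.2354]
tool_rot: [[1.0, -0.0, 0.007], [-0.0, -1.0, -0.001], [0.007, 0.001, -1.0]]
ft_force: [0.0, -0.2, -1.0]
grip_width: 0.0256
```

```bash
python3 - <<'E'
from h import *
from rig import env, optics
im=optics.get_image("wrist"); cv2.imwrite("pics/w25.png",im["color"]); np.savez("w25.npz",**im)
s=env.observe(); print({k:np.round(s[k],4).tolist() for k in ("time_s","position","ft_force")})
C=cloud(im); c=(.6003,.0133); r=np.hypot(C[...,0]-c[0],C[...,1]-c[1]); t=np.degrees(np.arctan2(C[...,1]-c[1],C[...,0]-c[0]))
for nm,a,b in (("neck",.034,.038),("flange",.0425,.0465),("table",.06,.075)):
    print(nm,[(k,round(float(np.median(C[...,2][m])),4)) if m.sum()>10 else None for k in range(-180,180,45) for m in [(r>a)&(r<b)&(t>=k)&(t<k+45)&(im["range_z"]>0)]])
E
```

```text
{'time_s': 21.15, 'position': [0.5502, 0.0137, 0.2329], 'ft_force': [-0.1356, -0.189, -0.131]}
neck [(-180, 0.3053), (-135, 0.0812), (-90, 0.0811), (-45, 0.081), (0, 0.0811), (45, 0.0812), (90, 0.0813), (135, 0.3058)]
flange [(-180, 0.2624), (-135, 0.0692), (-90, 0.0691), (-45, 0.0689), (0, 0.0689), (45, 0.0692), (90, 0.0691), (135, 0.2624)]
table [(-180, 0.2788), (-135, 0.2992), (-90, 0.0692), (-45, 0.0691), (0, 0.0691), (45, 0.0691), (90, 0.2983), (135, 0.2785)]
```

View pics/w25.png

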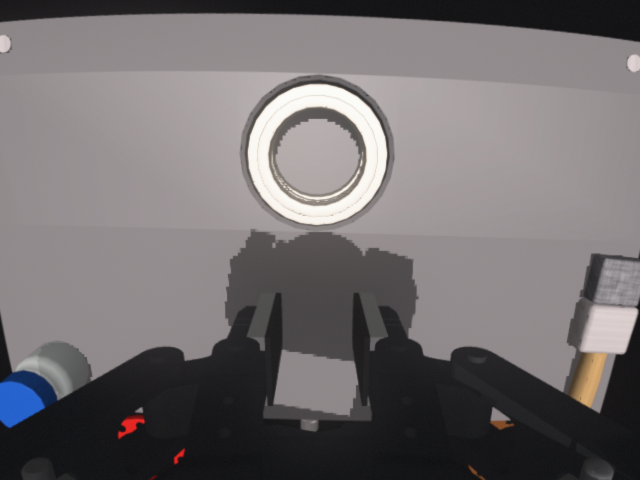

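Stack seated: the flange is at 0.0689–0.0692 against the table's 0.0691, and the neck stands 12 mm above. The ring shows at (317,152), with the jar (45,380) and the brush (600,320) in place. One last scene check, then hand in.

```bash
python3 - <<'E'
from h import *
from rig import env, optics, order
im=optics.get_image("scene"); cv2.imwrite("pics/scene26.png",im["color"])
print(order.close_job(), env.observe()["time_s"])
E
```

```text
the job is handed in; nothing more can be done
the job is handed in; nothing more can be done
```

View pics/scene26.png

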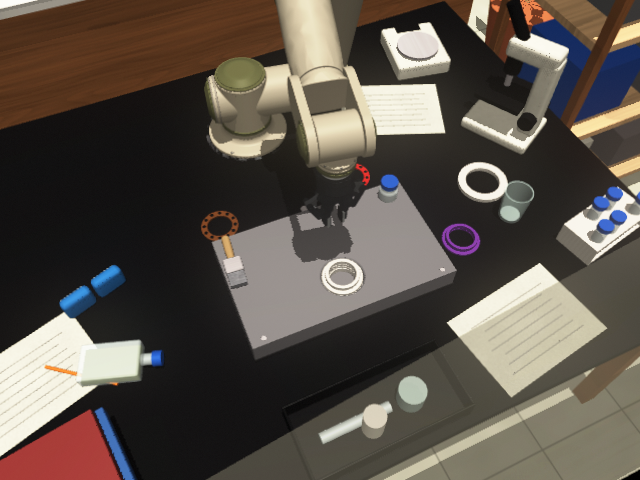

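All three white rings are in the well in the order asked: tall ring, strainer, then necked ring, neck up. Each was slid over the table top with the fingers inside its hole, and I handed the job in at about 21 s.

**Final checks:**
- **Tall ring:** its top was 16 mm below the table top, and it lay level.
- **Strainer:** its top was 7.9 mm below the table top, and it lay level.
- **Necked ring:** its flange reads within about 0.3 mm of the table top on the six of eight sectors the wrist camera could see. The neck stands 12 mm above.
- **Everything else:** the last scene picture shows the bystanders and coloured look-alikes I could see where they started. The arm partly hid the red ring. The gripper was clear of everything at hand-in.

**What went wrong:** on the first try the strainer tipped 20° into the tall ring's hole. One push against it met about 22 N sideways, 25 N in total at the wrist. I drew it back until it lay level, gripped it outward from inside, slid it level to the axis and let it drop. I used the same way for the necked ring.

The depth pictures put the table top at 0.069–0.071 m against the stated 0.070 m, within the stated calibration error.

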